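# Assemble the model pavilion and its garden

## Task

Finish the little model pavilion on the craft bench: stand the white-panelled lower storey with dark sticks in the middle of the dark plinth, the red upper storey centred on top of it, and the grey roof centred on top of that with its yellow knob up, all with their sides in line with the plinth's. Stand the white stone lantern upright on the green strip, midway between its two pine trees, and stand the orange garden seat on its legs straight to the left of the pond (your left, as seen from the robot), 10 cm from middle to middle. Do not knock over the amber glue bottle, and leave everything standing still.

Things in the scene. Friction and masses are not known exactly. Their poses are not given: they have to be found in the camera images.
- plinth: fixed target: square dark-wood board 90 x 90 x 12 mm with a terracotta-coloured inlay (70 mm square) in its top; origin at the centre of its underside, on the table; x and y along its sides, z up. It lies turned by up to 0.4 rad.
- grove: fixed target: thin green strip 50 (x) x 180 (y) x 5 mm lying on the table with two green cone pine trees 62 mm high and 36 mm across, standing at y = +65 mm and y = -65 mm; origin at the centre of its underside; z up. The lantern's place is on the strip, over the origin.
- pond: fixed target: round grey disc 72 mm across and 8 mm high with a blue top; origin at the centre of its underside; its axes are the world's, so the robot's left is its +y and away from the robot is its +x. The seat's place is on the bare table at y = +100 mm, x = 0.
- lower_mid (a point): loose: lower storey, a solid block, cream-white panels framed in dark wooden sticks, 56 x 56 x 46 mm high, 60 to 130 g, standing upright; this point is its centre, 23 mm above its flat underside; x and y square to its flat sides, z up. Can be gripped across any two opposite sides.
- upper_mid (a point): loose: upper storey, a red block with brass-coloured sticks, 44 x 44 x 40 mm high, 40 to 85 g, standing upright; this point is its centre, 20 mm above its flat underside; x and y square to its flat sides, z up.
- roof_knob (a point): loose: roof, a grey stepped pyramid 68 x 68 mm and 22 mm high with a round yellow knob 16 mm across standing on its middle from 22 to 56 mm above the flat underside, 40 to 85 g; this point is in the knob, 44 mm above the underside, where to grip it; x and y along the eaves, z up.
- lantern_mid (a point): loose: small round white stone lantern 60 mm high, shaft 28 mm across from 8 to 46 mm above its foot, foot and cap 34 mm across, pointed top, 40 to 85 g, standing upright; this point is its centre, 30 mm above its flat foot; z up.
- seat_mid (a point): loose: orange garden seat (a small bench) 60 (x) x 26 (y) x 34 mm high, 35 to 70 g, standing on two end legs; its seat slab fills the height from 20 to 34 mm, open below; this point is its centre, 17 mm above the underside; z up. Grip across its 26 mm width, by the slab.
- glue_mid (a point): bystander: upright amber glue bottle with a thin nozzle, 30 mm across and 75 mm high, loose; this point is half-way up on its axis. It must not be knocked over.
Not all that is in view belongs to the job. Of the things like the part that bears lantern_mid, leave any that is blue, purple or turquoise; of the rest the larger one is meant.

How it is judged:
At the end, for the whole second after the job is handed in: Storeys and roof stacked upright on the plinth (12 mm, then 10 mm off-centre at most, sides within 0.2 rad); lantern upright on the strip within 12 mm of midway; seat on its legs 85 to 115 mm left of the pond centre, within 15 mm in x; glue bottle upright; all released and still (horizontal distance between lower_mid and plinth below 0.012 m and z of lower_mid in the frame of plinth between 0.03 and 0.04 m and (angle between the x axis of lower_mid and the x axis of plinth, either way round below 0.2 rad or angle between the x axis of lower_mid and the y axis of plinth, either way round below 0.2 rad) and angle between each of lower_mid, upper_mid, roof_knob, lantern_mid, seat_mid's own z axis and vertical below 0.1 rad and horizontal distance between upper_mid and lower_mid below 0.01 m and z of upper_mid in the frame of lower_mid between 0.038 and 0.048 m and (angle between the x axis of upper_mid and the x axis of plinth, either way round below 0.2 rad or angle between the x axis of upper_mid and the y axis of plinth, either way round below 0.2 rad) and horizontal distance between roof_knob and upper_mid below 0.01 m and z of roof_knob in the frame of upper_mid between 0.059 and 0.069 m and (angle between the x axis of roof_knob and the x axis of plinth, either way round below 0.2 rad or angle between the x axis of roof_knob and the y axis of plinth, either way round below 0.2 rad) and x of lantern_mid in the frame of grove between -0.012 and 0.012 m and y of lantern_mid in the frame of grove between -0.012 and 0.012 m and z of lantern_mid in the frame of grove between 0.031 and 0.039 m and x of seat_mid in the frame of pond between -0.015 and 0.015 m and y of seat_mid in the frame of pond between 0.085 and 0.115 m and z of seat_mid in the frame of pond between 0.013 and 0.021 m and angle between glue_mid's own z axis and vertical below 0.2 rad and linear speed of each of lower, upper, roof, lantern, seat below 0.02 m/s and angular speed of each of lower, upper, roof, lantern, seat below 0.2 rad/s); the robot touches nothing.
It fails at once if the glue bottle is knocked over (angle between glue_mid's own z axis and vertical above 0.5 rad).
It also fails if it takes over 133 s, if anything falls off the work surface, if the arm or the gripper's body presses on something with over 40 N, if the wrist force passes 120 N, or if a joint passes its speed limit or range.

## Robot

A 6-joint arm with a two-finger parallel gripper is mounted at the origin on the work surface. World frame = base frame: x ahead of the robot, y to its left, z up, the work surface at z = 0. Lengths are in m, angles in rad, forces in N, time in s.
With the tool pointing down it reaches from about 0.325 to 0.85 m from the base axis. Payload 4.4 kg.
Tool frame: the origin (TCP) lies at the very end of the fingers, on their centre line; the grasp point (between the pads) lies 19 mm behind it (manip.tcp_to_grasp is the z of the grasp point in the tool frame, in m); z points along the fingers, y is the direction in which the jaws open and shut (so a half turn about z gives the same grasp; the last joint's range is limited). The gripper opens to 94 mm and grips with 3 to 60 N. Pads are 16 mm wide; open, the fingers measure 119 mm over their backs; the gripper's body (75 mm by 177 mm) begins 78 mm behind the grasp point.
Start: joints at [1.018, 0.207, 1.542, -0, 1.393, -0.15], TCP at [0.225, 0.529, 0.205] pointing down, gripper open.
Joint ranges: [-2.73, 2.73], [-0.86, 2.22], [0.23, 2.46], [-1.11, 4.25], [0.08, 2.63], [-2.82, 2.82]. Speed limits (rad/s): [2.79, 2.79, 3.14, 3.14, 3.14, 3.14].

## Interface

Orientations are given as a rotation vector (axis times angle).
In Python, from bench import read_state, vision, manip gives the robot as it stands. The module is installed in compiled form; this text tells all that it offers.
- The arm moves only by the tool step_arm, never from a script. Its argument "moves" is a list of rows, each an object with "fingers": the gripper's target within -1 to 1 (fully open at 1, half-way at 0, shut at -1); "linear": the shift along the tool's x, y, z in cm, a list of three; "spin": the turn about the tool's z in rad. A call has 1 to 8 rows; each row shifts and turns the commanded pose from where the row before left it, along the tool's axes as they then stand; what a row does not reach is not made up. A row lasts 1/10 s, in which the tool goes at most 50 mm and 8.59 degrees, less where a joint would pass 70% of its speed; a pose out of reach is approached as far as the arm can. A call with a gripper value outside its range is refused whole. The fingers move at their own pace and stop on an object; the grip force is fixed at half the most. Time passes only in rows, so rows that do not move let the fingers close. It gives the time, the measured TCP pose, the force and the opening at its end, in the units of the state.
- read_state(): the state, without advancing time (a new reading comes with each control period).
- vision.capture(name): name is "scene" or "top" or "wrist"; returns a dict with "img" (400x640x3 uint8, blue, green, red), "z_map" (400x640 float32, m along the optical axis (not along the pixel's ray), 0 where there is no reading), "intrinsics" (3x3 intrinsics, pixels), "extrinsics" (4x4, takes a point from world to camera coordinates); the wrist camera has in their place "tool_from_camera" (4x4, takes a point from camera to tool coordinates, whose origin is the TCP and whose axes are the flange's). Camera axes: x right, y down, z forward; pixel columns grow to the right and rows downward; lengths in m; the calibration is good to about 2 mm. The wrist camera is an equidistant fisheye: a pixel r from the principal point sees the ray r / f radians off the axis. A picture is of the moment at which its call begins: read the wrist's pose just before it.
- manip.hand_in(): hands the job in, once; it reports no verdict.
The state is a dict: "t": time; "joint_positions": joint angles; "joint_vel": joint speeds; "tau": joint torques, N m; "tool_pos": TCP position; "eef_rot": TCP orientation; "ft_force": force on the tool from outside, world axes, zero at the start; "ft_torque": the same for the moment, N m; "opening": finger opening in m.
Only numpy, scipy, OpenCV 4.12 (cv2) and the standard library are available. Lean on these libraries where they do the work, as an engineer would, in place of code of your own. Each camera call takes 0.05 s, during which the arm holds its last target.

## Working session

There is one attempt and no reset: what is moved stays moved. The work goes in short steps, Python scripts to look and compute and a tool call to move; the robot and the scene stay as the last step left them, time stands still between calls to the robot, and variables do not carry over. Pictures are saved under pics/ and viewed, and the job is handed in when it is done.

Besides the shell and the picture viewer there is one more tool, called after "Emit:" in YAML: its name, and indented under it one key for each argument. step_arm: Moves the arm, as the interface text tells. Its arguments: {"type":"object","properties":{"moves":{"type":"array"}},"required":["moves"]}

```bash
mkdir -p pics; cat > h.py <<'E'
import numpy as np, cv2
from bench import read_state, vision, manip
def cap(n):
    return vision.capture(n)
def pt(c,u,v,z=None):
    K=c['intrinsics'];T=np.linalg.inv(c['extrinsics'])
    r=np.array([(u-K[0,2])/K[0,0],(v-K[1,2])/K[1,1],1.])
    o=T[:3,3];d=T[:3,:3]@r
    if z is None: return o+d*c['z_map'][int(round(v)),int(round(u))]
    return o+d*(z-o[2])/d[2]
def cloud(c):
    K=c['intrinsics'];T=np.linalg.inv(c['extrinsics'])
    v,u=np.mgrid[0:400,0:640]
    z=c['z_map']
    p=np.stack([(u-K[0,2])/K[0,0]*z,(v-K[1,2])/K[1,1]*z,z],-1)
    return p@T[:3,:3].T+T[:3,3]
E
python3 - <<'E'
from h import *
s=read_state();print({k:np.round(v,3).tolist() for k,v in s.items()}, manip.tcp_to_grasp)
for n in("scene","top","wrist"):
    c=cap(n);cv2.imwrite(f"pics/{n}0.png",c['img']);print(n,c['intrinsics'].tolist())
    print(np.round(c.get('extrinsics',c.get('tool_from_camera')),3).tolist(), (c['z_map']>0).mean())
E
```

```text
{'t': 0.0, 'joint_positions': [1.018, 0.207, 1.543, -0.0, 1.393, -0.151], 'joint_vel': [-0.0, -0.001, 0.0, -0.001, -0.001, -0.0], 'tau': [0.001, -37.087, -28.142, 0.07, 0.036, -0.0], 'tool_pos': [0.224, 0.529, 0.204], 'eef_rot': [-0.627, -3.078, 0.003], 'ft_force': [0.704, -0.096, -0.247], 'ft_torque': [-0.035, 0.016, 0.028], 'opening': 0.094} -0.0188
scene [[363.9525584853562, 0.0, 318.4776454771657], [0.0, 363.9525584853562, 194.67343698644635], [0.0, 0.0, 1.0]]
[[-0.54, 0.841, 0.018, 0.229], [0.53, 0.357, -0.769, -0.234], [-0.654, -0.406, -0.638, 1.174], [0.0, 0.0, 0.0, 1.0]] 0.99605859375
top [[510.4899702610365, 0.0, 318.3404274296053], [0.0, 510.4899702610365, 199.76666676269824], [0.0, 0.0, 1.0]]
[[-0.028, -1.0, 0.012, 0.042], [-0.98, 0.025, -0.197, 0.473], [0.197, -0.017, -0.98, 1.283], [0.0, 0.0, 0.0, 1.0]] 0.9958046875
wrist [[309.70691628693146, 0.0, 321.391270489973], [0.0, 309.70691628693146, 196.02311146307474], [0.0, 0.0, 1.0]]
[[0.001, -0.964, -0.268, 0.078], [1.0, 0.001, -0.001, 0.0], [0.002, -0.268, 0.964, -0.179], [0.0, 0.0, 0.0, 1.0]] 0.9921640625
```

View pics/top0.png

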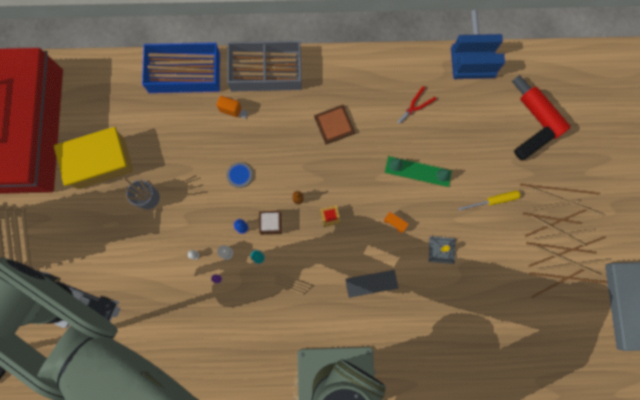

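View pics/scene0.png

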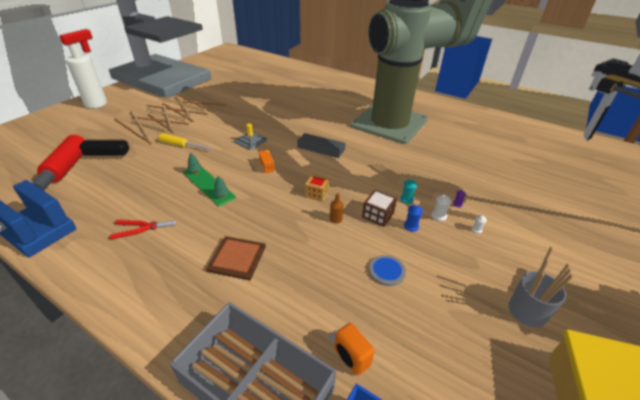

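```bash
python3 - <<'E'
from h import *
c=cap("top");im=c['img']
a=im[90:300,170:470];cv2.imwrite("pics/topc.png",cv2.resize(a,None,fx=2.6,fy=2.6,interpolation=cv2.INTER_CUBIC))
s=cap("scene")['img']
cv2.imwrite("pics/scc.png",cv2.resize(s[110:290,170:500],None,fx=2.4,fy=2.4,interpolation=cv2.INTER_CUBIC))
P=cloud(c)
for n,(u,v) in dict(pl=(335,124),gr=(418,171),pond=(239,175),low=(270,222),glue=(297,197),up=(330,214),seat=(397,222),roof=(442,245),w1=(193,254),w2=(225,252),blue=(241,226),tq=(257,256),pu=(216,279),box=(372,283)).items(): print(n,P[v,u].round(3))
E
```

```text
pl [ 0.694 -0.024  0.01 ]
gr [ 0.557 -0.247 -0.001]
pond [0.557 0.241 0.004]
low [0.419 0.155 0.045]
glue [0.481 0.084 0.054]
up [ 0.437 -0.001  0.04 ]
seat [ 0.412 -0.175  0.035]
roof [ 0.35  -0.292  0.02 ]
w1 [0.343 0.354 0.036]
w2 [0.343 0.267 0.065]
blue [0.409 0.229 0.053]
tq [0.332 0.188 0.053]
pu [0.277 0.293 0.043]
box [ 0.257 -0.103  0.026]
```

View pics/topc.png

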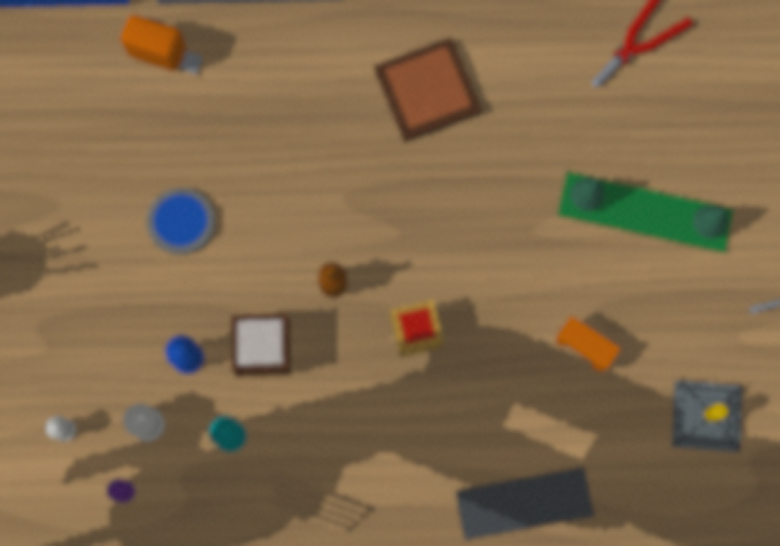

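View pics/scc.png

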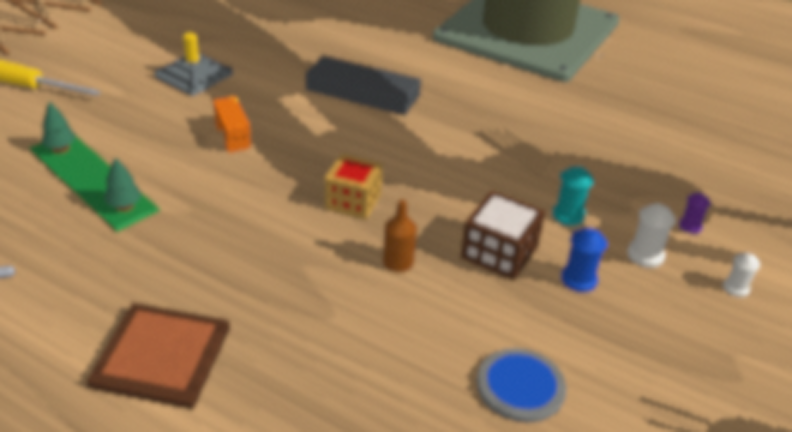

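```bash
cat > meas.py <<'E'
from h import *
c=cap("top");P=cloud(c);hsv=cv2.cvtColor(c['img'],cv2.COLOR_BGR2HSV)
Hh,S,V=[hsv[...,i].astype(int) for i in range(3)]
def near(x,y,r): return np.hypot(P[...,0]-x,P[...,1]-y)<r
def rep(n,m,z):
    m=m.astype(np.uint8); k,l,st,ce=cv2.connectedComponentsWithStats(m)
    if k<2: print(n,'none');return
    i=1+st[1:,4].argmax(); m=(l==i)
    cs,_=cv2.findContours(m.astype(np.uint8),cv2.RETR_EXTERNAL,cv2.CHAIN_APPROX_NONE)
    q=np.array([pt(c,u,v,z)[:2] for u,v in cs[0][:,0]]).astype(np.float32)
    vv,uu=np.nonzero(m);cen=pt(c,uu.mean(),vv.mean(),z)[:2]
    (cx,cy),(w,h),a=cv2.minAreaRect(q*1000)
    print(n,'rect c',round(cx),round(cy),'size',round(w),round(h),'ang',round(a,1),'centroid',(cen*1000).round(1),'area mm2 eq px',st[i,4])
rep('plinth',near(.694,-.024,.08)&(((Hh<14)|(Hh>170))&(S>90)&(V>0))&(P[...,2]>.005),.012)
rep('plinthz',near(.694,-.024,.08)&(P[...,2]>.007),.012)
rep('inlay',near(.694,-.024,.08)&(Hh<14)&(S>100)&(V>120),.012)
rep('grove',near(.55,-.247,.12)&(Hh>50)&(Hh<90)&(S>80),.005)
rep('pond',near(.557,.241,.06)&(Hh>100)&(Hh<125)&(S>120),.008)
rep('lowz',near(.42,.155,.06)&(P[...,2]>.038),.046)
rep('lowwhite',near(.42,.155,.06)&(S<60)&(V>130),.046)
rep('upz',near(.437,0,.05)&(P[...,2]>.033),.040)
rep('upred',near(.437,0,.05)&((Hh<8)|(Hh>172))&(S>150),.040)
rep('seat',near(.412,-.175,.06)&(Hh<20)&(S>170)&(P[...,2]>.028),.034)
rep('seatz',near(.412,-.175,.06)&(P[...,2]>.028),.034)
rep('roof0',near(.35,-.292,.07)&(P[...,2]>.004)&(P[...,2]<.02),.006)
rep('knob',near(.35,-.292,.06)&(Hh>20)&(Hh<35)&(S>150),.05)
rep('lantz',near(.343,.267,.045)&(P[...,2]>.01),.05)
rep('lantz45',near(.343,.267,.045)&(P[...,2]>.045),.053)
rep('lants',near(.343,.267,.045)&(S<50),.05)
rep('glue',near(.481,.084,.05)&(P[...,2]>.02),.05)
rep('blue',near(.409,.229,.05)&(P[...,2]>.02),.05)
rep('tq',near(.332,.188,.05)&(P[...,2]>.02),.05)
rep('w1',near(.343,.354,.04)&(P[...,2]>.015),.035)
rep('pu',near(.277,.293,.04)&(P[...,2]>.015),.035)
s=read_state();
from scipy.spatial.transform import Rotation as R
print(R.from_rotvec(s['eef_rot']).as_matrix().round(3).tolist())
E
python3 meas.py
```

```text
plinth rect c 694 -22 size 88 89 ang 20.2 centroid [693.2 -21.5] area mm2 eq px 939
plinthz rect c 695 -22 size 91 90 ang 20.0 centroid [694.4 -21.6] area mm2 eq px 957
inlay rect c 696 -21 size 67 68 ang 20.1 centroid [695.5 -21.2] area mm2 eq px 563
grove rect c 556 -245 size 177 48 ang 75.3 centroid [ 555.1 -245.2] area mm2 eq px 1066
pond rect c 559 241 size 51 54 ang 45.1 centroid [558. 241.] area mm2 eq px 314
lowz rect c 422 156 size 54 57 ang 89.7 centroid [421.3 156.6] area mm2 eq px 472
lowwhite rect c 422 157 size 44 42 ang 88.5 centroid [421.3 157.4] area mm2 eq px 288
upz rect c 435 -1 size 45 44 ang 11.8 centroid [435.   -0.6] area mm2 eq px 280
upred rect c 435 0 size 27 27 ang 12.7 centroid [ 4.349e+02 -1.000e-01] area mm2 eq px 109
seat rect c 414 -173 size 60 27 ang 53.9 centroid [ 414.2 -173.4] area mm2 eq px 226
seatz rect c 414 -173 size 60 27 ang 53.9 centroid [ 414.6 -173.2] area mm2 eq px 231
roof0 rect c 340 -295 size 69 68 ang 84.4 centroid [ 339.8 -293.3] area mm2 eq px 523
knob rect c 338 -291 size 21 13 ang 88.5 centroid [ 338.4 -291.8] area mm2 eq px 41
lantz rect c 346 273 size 35 30 ang 44.4 centroid [346.4 272.6] area mm2 eq px 144
lantz45 rect c 347 274 size 30 30 ang 88.5 centroid [347.1 273.6] area mm2 eq px 124
lants rect c 343 270 size 36 33 ang 88.5 centroid [343.9 269.8] area mm2 eq px 163
glue rect c 484 83 size 30 30 ang 44.2 centroid [483.8  82.7] area mm2 eq px 115
blue rect c 413 231 size 33 31 ang 44.0 centroid [413.6 232.3] area mm2 eq px 132
tq rect c 333 191 size 31 28 ang 88.5 centroid [333.2 190.3] area mm2 eq px 126
w1 rect c 344 357 size 21 18 ang 88.5 centroid [343.8 357.1] area mm2 eq px 63
pu rect c 280 297 size 20 20 ang 0.6 centroid [280.8 297.1] area mm2 eq px 64
[[-0.92, 0.391, -0.0], [0.391, 0.92, -0.001], [0.0, -0.001, -1.0]]
```

```bash
cat > go.py <<'E'
import sys
from h import *
from scipy.spatial.transform import Rotation as R
# usage: go x y z(grasp point, mm) yaw(deg of jaw axis) ; prints tool-frame delta (cm) after spin, spin rad
s=read_state();M=R.from_rotvec(s['eef_rot']).as_matrix()
p=s['tool_pos'];yaw=np.degrees(np.arctan2(M[1,1],M[0,1]))
g=np.array(p)+M[:,2]*manip.tcp_to_grasp
print('t',round(s['t'],2),'grasp mm',(g*1000).round(1),'yaw',round(yaw,2),'open',round(s['opening']*1000,1),'F',np.round(s['ft_force'],1),'q',np.round(s['joint_positions'],2),'tilt',M[:,2].round(3))
if len(sys.argv)>4:
    x,y,z,w=map(float,sys.argv[1:5])
    dy=(w-yaw+90)%180-90
    d=np.array([x,y,z])/10-g*100
    def fr(a):
        a=np.radians(a);ty=np.array([np.cos(a),np.sin(a),0]);tx=np.array([-np.sin(a),np.cos(a),0]);return d@tx,d@ty,-d[2]
    print('spin rad',round(-np.radians(dy),3),'lin(before spin axes)',np.round(fr(yaw),2),'lin(after spin axes)',np.round(fr(yaw+dy),2))
E
python3 go.py 421 156.5 150 0
```

```text
t 0.3 grasp mm [224.7 529.  223.8] yaw 66.98 open 93.8 F [-0.2  0.4  0.1] q [ 1.02  0.21  1.54  0.    1.39 -0.15] tilt [-0.    -0.001 -1.   ]
spin rad 1.169 lin(before spin axes) [-32.63 -26.61   7.38] lin(after spin axes) [-37.25  19.63   7.38]
```

Emit:
step_arm:
  moves:
    - {"fingers": 0.5,"linear": [0,0,0],"spin": 0.146}
    - {"fingers": 0.5,"linear": [0,0,0],"spin": 0.146}
    - {"fingers": 0.5,"linear": [0,0,0],"spin": 0.146}
    - {"fingers": 0.5,"linear": [0,0,0],"spin": 0.146}
    - {"fingers": 0.5,"linear": [0,0,0],"spin": 0.146}
    - {"fingers": 0.5,"linear": [0,0,0],"spin": 0.146}
    - {"fingers": 0.5,"linear": [0,0,0],"spin": 0.146}
    - {"fingers": 0.5,"linear": [0,0,0],"spin": 0.146}

```text
t: 1.1
tool_pos: [0.2248, 0.5292, 0.2053]
eef_rot: [2.227, 2.216, -0.0]
ft_force: [-0.1, -0.0, -0.7]
opening: 0.0709
```

```bash
python3 go.py 421 156.5 150 0
```

```text
t 1.1 grasp mm [224.8 529.2 224.1] yaw -0.29 open 70.9 F [-0.1 -0.  -0.7] q [1.02 0.21 1.54 0.   1.39 1.02] tilt [-0. -0. -1.]
spin rad -0.005 lin(before spin axes) [-37.17  19.8    7.41] lin(after spin axes) [-37.27  19.62   7.41]
```

Emit:
step_arm:
  moves:
    - {"fingers": 0.5,"linear": [-3.72,1.97,0],"spin": 0}
    - {"fingers": 0.5,"linear": [-3.72,1.97,0],"spin": 0}
    - {"fingers": 0.5,"linear": [-3.72,1.97,0],"spin": 0}
    - {"fingers": 0.5,"linear": [-3.72,1.97,0],"spin": 0}
    - {"fingers": 0.5,"linear": [-3.72,1.97,0],"spin": 0}
    - {"fingers": 0.5,"linear": [-3.72,1.97,0],"spin": 0}
    - {"fingers": 0.5,"linear": [-3.72,1.97,0],"spin": 0}
    - {"fingers": 0.5,"linear": [-3.72,1.97,0],"spin": 0}

```text
t: 1.9
tool_pos: [0.3833, 0.2302, 0.2057]
eef_rot: [2.22, 2.223, 0.001]
ft_force: [0.6, 0.5, 0.3]
opening: 0.0704
```

Emit:
step_arm:
  moves:
    - {"fingers": 0.5,"linear": [-3.7,1.97,0],"spin": 0}
    - {"fingers": 0.5,"linear": [-3.7,1.97,0],"spin": 0}
    - {"fingers": 0.5,"linear": [0,0,3],"spin": 0}
    - {"fingers": 0.5,"linear": [0,0,0],"spin": 0}

```text
t: 2.3
tool_pos: [0.4199, 0.1561, 0.1724]
eef_rot: [-2.221, -2.216, 0.009]
ft_force: [-0.5, 0.0, -0.2]
opening: 0.0706
```

```bash
cat > wr.py <<'E'
import sys
from h import *
from scipy.spatial.transform import Rotation as R
s=read_state();M=R.from_rotvec(s['eef_rot']).as_matrix();p=np.array(s['tool_pos'])
c=cap("wrist");cv2.imwrite(f"pics/{sys.argv[1]}.png",c['img'])
np.savez('w.npz',M=M,p=p,z=c['z_map'],img=c['img'],K=c['intrinsics'],T=c['tool_from_camera'])
E
cat > wp.py <<'E'
import numpy as np,cv2
D=np.load('w.npz');M,p,K,T,img=D['M'],D['p'],D['K'],D['T'],D['img']
def ray(u,v):
    x=(np.asarray(u,float)-K[0,2]);y=(np.asarray(v,float)-K[1,2]);r=np.hypot(x,y)/K[0,0]+1e-12
    k=np.sin(r)/(r*K[0,0]);d=np.stack([x*k,y*k,np.cos(r)],-1)
    return d@T[:3,:3].T@M.T
o=M@T[:3,3]+p
def on(u,v,z):
    d=ray(u,v);return (o+d*((z-o[2])/d[...,2])[...,None])
def proj(P):
    q=np.linalg.inv(T[:3,:3])@(M.T@(np.asarray(P)-p)-T[:3,3]);th=np.arctan2(np.hypot(q[0],q[1]),q[2]);a=np.arctan2(q[1],q[0]);return K[0,2]+K[0,0]*th*np.cos(a),K[1,2]+K[0,0]*th*np.sin(a)
v_,u_=np.mgrid[0:400,0:640]
def rect(m,z,n=''):
    k,l,st,_=cv2.connectedComponentsWithStats(m.astype(np.uint8));i=1+st[1:,4].argmax();m=l==i
    cs,_=cv2.findContours(m.astype(np.uint8),cv2.RETR_EXTERNAL,cv2.CHAIN_APPROX_NONE);cs=max(cs,key=len)[:,0]
    q=on(cs[:,0],cs[:,1],z)[:,:2]*1000
    (cx,cy),(w,h),a=cv2.minAreaRect(q.astype(np.float32));print(n,'c',round(cx,1),round(cy,1),'size',round(w,1),round(h,1),'ang',round(a,1),'px',st[i].tolist())
hsv=cv2.cvtColor(img,cv2.COLOR_BGR2HSV);H,S,V=[hsv[...,i].astype(int) for i in range(3)]
E
python3 go.py 421 156.5 25 0; python3 wr.py w1
```

```text
t 2.3 grasp mm [420.  156.2 191.2] yaw -0.12 open 70.6 F [-0.5  0.  -0.2] q [ 0.16 -0.03  1.87  0.    1.31  0.16] tilt [-0.007 -0.001 -1.   ]
spin rad -0.002 lin(before spin axes) [ 0.03  0.1  16.62] lin(after spin axes) [ 0.03  0.1  16.62]
```

View pics/w1.png

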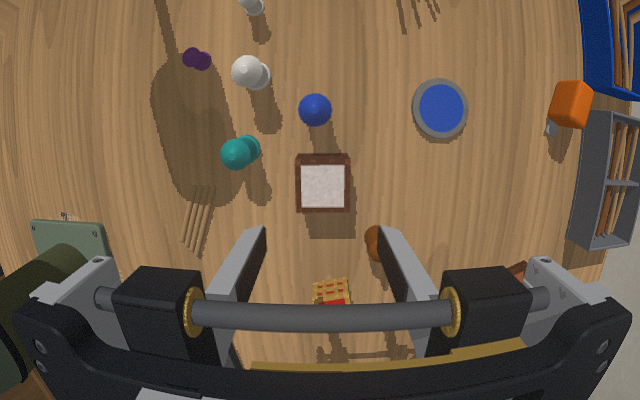

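```bash
python3 - <<'E'
from wp import *
rect((S<60)&(V>130)&(abs(u_-323)<35)&(abs(v_-185)<35),.046,'white top')
rect((S>90)&(H>100)&(H<125)&(abs(u_-440)<40)&(abs(v_-108)<40),.008,'pond')
print(proj([.421,.1565,.046]))
# neighbors
rect((S<45)&(V>120)&(abs(u_-250)<28)&(abs(v_-72)<25),.04,'lant')
rect((H>100)&(H<130)&(S>120)&(abs(u_-315)<28)&(abs(v_-108)<25),.05,'blue')
E
```

```text
white top c 419.1 159.0 size 44.1 43.8 ang 90.0 px [301, 165, 44, 43, 1826]
pond c 556.1 243.8 size 55.8 54.8 ang 2.9 px [419, 84, 45, 48, 1668]
(np.float64(324.0541013682506), np.float64(188.73537576488602))
lant c 346.3 281.2 size 40.3 29.4 ang 6.2 px [231, 55, 40, 30, 693]
blue c 411.8 236.3 size 30.2 29.9 ang 89.6 px [299, 94, 32, 32, 786]
```

Emit:
step_arm:
  moves:
    - {"fingers": 0.5,"linear": [0.15,0,4],"spin": 0}
    - {"fingers": 0.5,"linear": [0,0,4],"spin": 0}
    - {"fingers": 0.5,"linear": [0,0,4],"spin": 0}
    - {"fingers": 0.5,"linear": [0,0,2.5],"spin": 0}
    - {"fingers": 0.5,"linear": [0,0,2],"spin": 0}
    - {"fingers": 0.5,"linear": [0,0,0],"spin": 0}

```text
t: 2.95
tool_pos: [0.4197, 0.1599, 0.0088]
eef_rot: [-2.216, -2.223, 0.007]
ft_force: [0.0, -0.1, 0.1]
opening: 0.0705
```

Emit:
step_arm:
  moves:
    - {"fingers": -1,"linear": [0,0,0],"spin": 0}
    - {"fingers": -1,"linear": [0,0,0],"spin": 0}
    - {"fingers": -1,"linear": [0,0,0],"spin": 0}
    - {"fingers": -1,"linear": [0,0,0],"spin": 0}

```text
t: 3.35
tool_pos: [0.4237, 0.16, 0.0121]
eef_rot: [2.219, 2.222, 0.005]
ft_force: [-0.7, 2.4, 6.8]
opening: 0.0557
```

```bash
python3 go.py 694 -21 200 20; python3 wr.py w2
```

```text
t 3.35 grasp mm [423.7 159.9  30.9] yaw 0.05 open 55.7 F [-0.7  2.4  6.8] q [0.17 0.22 1.99 0.   0.93 0.17] tilt [ 0.003  0.001 -1.   ]
spin rad -0.348 lin(before spin axes) [-18.12  27.02 -16.91] lin(after spin axes) [-26.25  19.21 -16.91]
```

View pics/w2.png

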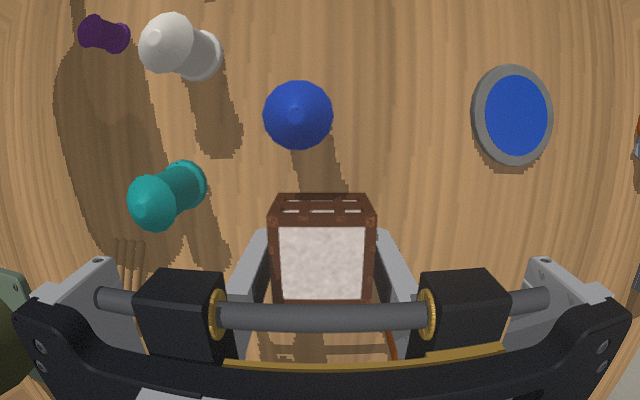

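Emit:
step_arm:
  moves:
    - {"fingers": -1,"linear": [0,0,-2],"spin": 0}
    - {"fingers": -1,"linear": [0,0,-4],"spin": 0}
    - {"fingers": -1,"linear": [0,0,-4],"spin": 0}
    - {"fingers": -1,"linear": [0,0,-4],"spin": -0.1}
    - {"fingers": -1,"linear": [0,0,-3],"spin": -0.1}
    - {"fingers": -1,"linear": [0,0,0],"spin": -0.1}
    - {"fingers": -1,"linear": [0,0,0],"spin": -0.048}
    - {"fingers": -1,"linear": [0,0,0],"spin": 0}

```text
t: 4.2
tool_pos: [0.4223, 0.1591, 0.181]
eef_rot: [1.802, 2.572, 0.001]
ft_force: [-0.5, 0.4, -1.6]
opening: 0.0558
```

```bash
python3 go.py 694 -21 200 20
```

```text
t 4.2 grasp mm [422.3 159.1 199.8] yaw 19.98 open 55.8 F [-0.5  0.4 -1.6] q [ 0.17 -0.04  1.86 -0.    1.32 -0.18] tilt [ 0.001 -0.    -1.   ]
spin rad -0.0 lin(before spin axes) [-2.621e+01  1.938e+01 -2.000e-02] lin(after spin axes) [-2.622e+01  1.937e+01 -2.000e-02]
```

Emit:
step_arm:
  moves:
    - {"fingers": -1,"linear": [-3.28,2.42,0],"spin": 0}
    - {"fingers": -1,"linear": [-3.28,2.42,0],"spin": 0}
    - {"fingers": -1,"linear": [-3.28,2.42,0],"spin": 0}
    - {"fingers": -1,"linear": [-3.28,2.42,0],"spin": 0}
    - {"fingers": -1,"linear": [-3.28,2.42,0],"spin": 0}
    - {"fingers": -1,"linear": [-3.28,2.42,0],"spin": 0}
    - {"fingers": -1,"linear": [-3.28,2.42,0],"spin": 0}
    - {"fingers": -1,"linear": [-3.28,2.42,0],"spin": 0}

```text
t: 5.0
tool_pos: [0.6947, -0.0222, 0.1796]
eef_rot: [-1.803, -2.571, 0.001]
ft_force: [0.6, -0.8, -0.3]
opening: 0.0557
```

```bash
python3 go.py 694 -21 200 20; python3 wr.py w3;  python3 meas.py | head -3
```

```text
t 5.0 grasp mm [694.8 -22.2 198.4] yaw 19.9 open 55.7 F [ 0.6 -0.8 -0.3] q [-0.16  0.48  1.24 -0.    1.43 -0.5 ] tilt [-0.001  0.    -1.   ]
spin rad -0.002 lin(before spin axes) [ 0.14 -0.03 -0.16] lin(after spin axes) [ 0.14 -0.03 -0.16]
plinth none
plinthz rect c 953 -71 size 196 251 ang 82.3 centroid [960.7 -70.5] area mm2 eq px 4412
inlay none
```

View pics/w3.png

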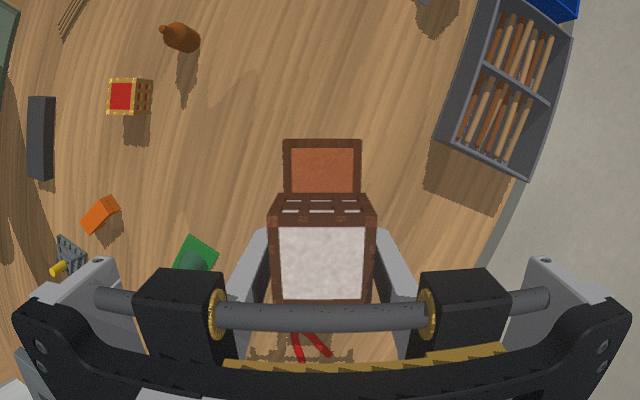

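```bash
python3 - <<'E'
from wp import *
a=np.radians(19.9);tx=np.array([-np.sin(a),np.cos(a)]);ty=np.array([np.cos(a),np.sin(a)])
m=(H<14)&(S>100)&(V>40)&(abs(u_-322)<60)&(v_<192)&(v_>120)
cs,_=cv2.findContours(m.astype(np.uint8),cv2.RETR_EXTERNAL,cv2.CHAIN_APPROX_NONE);cs=max(cs,key=len)[:,0]
q=on(cs[:,0],cs[:,1],.012)[:,:2]
g=p[:2]
r=(q-g)@np.stack([tx,ty]).T*1000
print('plinth ty range',r[:,1].min(),r[:,1].max(),'far tx',r[:,0].max(), np.median(r[r[:,0]>r[:,0].max()-3,0]))
for s in(-1,1):
  f=r[(r[:,1]*s>35)&(r[:,0]<42)];print(s,np.polyfit(f[:,0],f[:,1],1))
zt=p[2]+.0188+.023
for uv in[(267,223),(377,223),(278,303),(369,303),(282,193),(367,193)]:
  z=zt if uv[1]!=193 else zt
  print(uv,((on(*uv,z)[:2]-g)@np.stack([tx,ty]).T*1000).round(1))
E
```

```text
plinth ty range -45.410649946492356 44.26814373064887 far tx 48.99896954247971 47.92219616766653
-1 [ -0.06443764 -42.78942343]
1 [3.39957572e-02 4.24169085e+01]
(267, 223) [ 26.4 -26.7]
(377, 223) [26.5 26.1]
(278, 303) [-19.9 -23.9]
(369, 303) [-20.   25.1]
(282, 193) [ 41.3 -18.8]
(367, 193) [41.3 20.5]
```

Emit:
step_arm:
  moves:
    - {"fingers": -1,"linear": [0.15,0,4],"spin": 0}
    - {"fingers": -1,"linear": [0,0,4],"spin": 0}
    - {"fingers": -1,"linear": [0,0,3],"spin": 0}
    - {"fingers": -1,"linear": [0,0,2],"spin": 0}
    - {"fingers": -1,"linear": [0,0,1.5],"spin": 0}
    - {"fingers": -1,"linear": [0,0,0.5],"spin": 0}
    - {"fingers": -1,"linear": [0,0,0.2],"spin": 0}
    - {"fingers": -1,"linear": [0,0,0],"spin": 0}

```text
t: 5.9
tool_pos: [0.6943, -0.0197, 0.0297]
eef_rot: [1.801, 2.572, 0.001]
ft_force: [0.0, -0.8, -1.3]
opening: 0.0556
```

```bash
python3 go.py 694 -21 43 20; python3 wr.py w4
```

```text
t 5.9 grasp mm [694.2 -19.7  48.5] yaw 19.99 open 55.6 F [ 0.  -0.8 -1.3] q [-0.15  0.62  1.35  0.    1.17 -0.5 ] tilt [ 0.002 -0.    -1.   ]
spin rad -0.0 lin(before spin axes) [-0.12 -0.07  0.55] lin(after spin axes) [-0.12 -0.07  0.55]
```

View pics/w4.png

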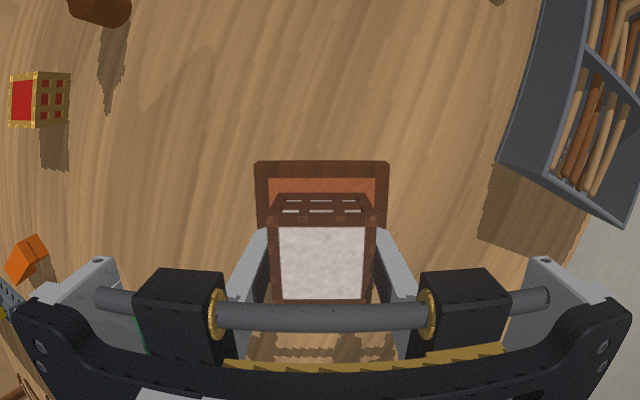

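Emit:
step_arm:
  moves:
    - {"fingers": -1,"linear": [0,0,0.3],"spin": 0}
    - {"fingers": -1,"linear": [0,0,0],"spin": 0}

```text
t: 6.15
tool_pos: [0.6938, -0.0198, 0.0261]
eef_rot: [1.802, 2.573, 0.001]
ft_force: [0.1, 0.1, -1.3]
opening: 0.0561
```

Emit:
step_arm:
  moves:
    - {"fingers": -1,"linear": [0,0,0.2],"spin": 0}
    - {"fingers": -1,"linear": [0,0,0],"spin": 0}

```text
t: 6.35
tool_pos: [0.694, -0.0198, 0.0242]
eef_rot: [1.801, 2.572, 0.001]
ft_force: [-1.3, -0.1, 1.1]
opening: 0.0557
```

Emit:
step_arm:
  moves:
    - {"fingers": 0.5,"linear": [0,0,0],"spin": 0}
    - {"fingers": 0.5,"linear": [0,0,0],"spin": 0}
    - {"fingers": 0.5,"linear": [0,0,0],"spin": 0}
    - {"fingers": 0.5,"linear": [0,0,-3],"spin": 0}
    - {"fingers": 0.5,"linear": [0,0,-4],"spin": 0}
    - {"fingers": 0.5,"linear": [0,0,-5],"spin": 0}
    - {"fingers": 0.5,"linear": [0,0,-4],"spin": 0}
    - {"fingers": 0.5,"linear": [0,0,0],"spin": 0}

```text
t: 7.15
tool_pos: [0.6984, -0.0203, 0.1929]
eef_rot: [1.794, 2.562, 0.011]
ft_force: [0.5, 0.6, 0.6]
opening: 0.0703
```

```bash
python3 wr.py w5; python3 go.py 434.5 0 200 12.2; python3 - <<'E'
from wp import *
rect((S<60)&(V>130)&(abs(u_-322)<50)&(v_>140)&(v_<250),.058,'white top')
a=np.radians(20);B=np.stack([[-np.sin(a),np.cos(a)],[np.cos(a),np.sin(a)]])
m=(H<14)&(S>100)&(V>40)&(abs(u_-322)<80)&(v_<300)&(v_>100)
E
```

```text
t 7.2 grasp mm [696.1 -20.  207.5] yaw 20.0 open 70.5 F [-0.3 -0.1 -0.1] q [-0.15  0.47  1.23  0.    1.43 -0.5 ] tilt [ 0.009 -0.001 -1.   ]
spin rad 0.136 lin(before spin axes) [ 10.83 -23.9    0.75] lin(after spin axes) [  7.49 -25.15   0.75]
white top c 693.7 -20.7 size 44.1 43.2 ang 19.8 px [295, 165, 43, 41, 1729]
```

View pics/w5.png

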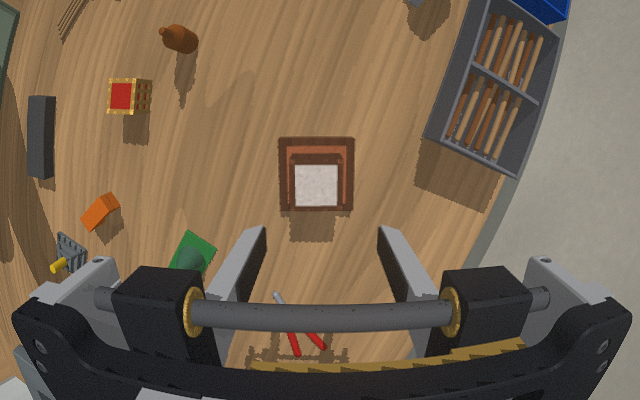

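```bash
python3 - <<'E'
from wp import *
m=((H<14)|(H>170))&(S>100)&(V>30)&(abs(u_-316)<50)&(v_<214)&(v_>130)
rect(m,.012,'plinth')
E
python3 - <<'E'
exec(open('meas.py').read().split("rep('plinth'")[0])
rep('white',(S<60)&(V>130)&near(.694,-.02,.05)&(P[...,2]>.05),.058)
rep('plinthz',near(.694,-.024,.08)&(P[...,2]>.007)&(P[...,2]<.03),.012)
cv2.imwrite('pics/t2.png',cv2.resize(c['img'][70:190,260:420],None,fx=4,fy=4))
E
```

```text
plinth c 693.0 -19.0 size 90.0 91.5 ang 19.8 px [278, 136, 77, 76, 3572]
white rect c 812 -13 size 4 2 ang 41.4 centroid [812.  -13.1] area mm2 eq px 3
plinthz none
```

View pics/t2.png

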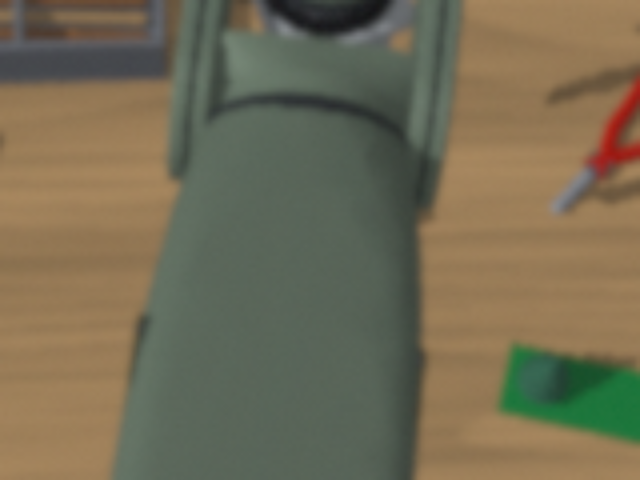

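Emit:
step_arm:
  moves:
    - {"fingers": 0.4,"linear": [0,0,0],"spin": 0.136}
    - {"fingers": 0.4,"linear": [1.07,-3.6,0],"spin": 0}
    - {"fingers": 0.4,"linear": [1.07,-3.6,0],"spin": 0}
    - {"fingers": 0.4,"linear": [1.07,-3.6,0],"spin": 0}
    - {"fingers": 0.4,"linear": [1.07,-3.6,0],"spin": 0}
    - {"fingers": 0.4,"linear": [1.07,-3.6,0],"spin": 0}
    - {"fingers": 0.4,"linear": [1.07,-3.6,0],"spin": 0}
    - {"fingers": 0.4,"linear": [1.07,-3.5,0],"spin": 0}

```text
t: 8.05
tool_pos: [0.4285, 0.001, 0.1805]
eef_rot: [-1.969, -2.441, 0.004]
ft_force: [0.8, -0.4, 0.4]
opening: 0.0658
```

Emit:
step_arm:
  moves:
    - {"fingers": 0.4,"linear": [0,0,3],"spin": 0}
    - {"fingers": 0.4,"linear": [0,0,0],"spin": 0}
    - {"fingers": 0.4,"linear": [0,0,0],"spin": 0}

```text
t: 8.35
tool_pos: [0.4307, 0.0008, 0.1518]
eef_rot: [-1.97, -2.442, 0.003]
ft_force: [0.5, -0.4, -0.3]
opening: 0.0658
```

```bash
python3 go.py 434.5 0 22 12.2;python3 wr.py w6;  python3 - <<'E'
from wp import *
print(proj([.4345,0,.04]))
rect(((H<8)|(H>172))&(S>150)&(abs(u_-322)<50)&(v_>120)&(v_<250),.040,'red top')
E
```

```text
t 8.35 grasp mm [430.8   0.8 170.6] yaw 12.2 open 65.8 F [ 0.5 -0.4 -0.3] q [-0.2  -0.05  1.93  0.    1.26 -0.41] tilt [-0.005  0.001 -1.   ]
spin rad 0.0 lin(before spin axes) [-0.15  0.34 14.86] lin(after spin axes) [-0.15  0.34 14.86]
(np.float64(326.18111954692193), np.float64(194.8146247968487))
red top c 432.6 2.3 size 31.1 30.2 ang 12.3 px [309, 177, 33, 31, 993]
```

View pics/w6.png

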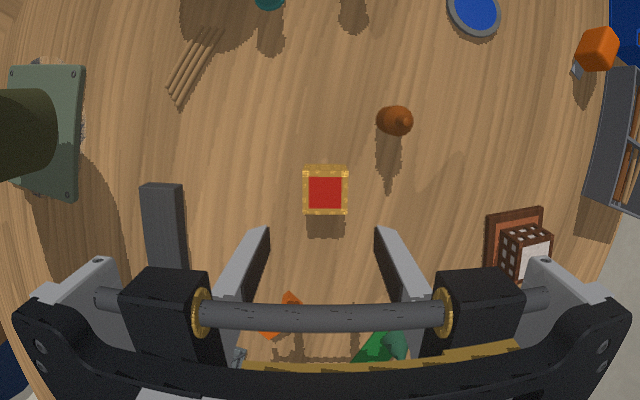

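Emit:
step_arm:
  moves:
    - {"fingers": 0.4,"linear": [0,0.25,4],"spin": 0}
    - {"fingers": 0.4,"linear": [0,0,4],"spin": 0}
    - {"fingers": 0.4,"linear": [0,0,3],"spin": 0}
    - {"fingers": 0.4,"linear": [0,0,2],"spin": 0}
    - {"fingers": 0.4,"linear": [0,0,1.7],"spin": 0}
    - {"fingers": 0.4,"linear": [0,0,0],"spin": 0}
    - {"fingers": -1,"linear": [0,0,0],"spin": 0}
    - {"fingers": -1,"linear": [0,0,0],"spin": 0}

```text
t: 9.2
tool_pos: [0.4363, 0.0007, 0.0076]
eef_rot: [1.971, 2.443, 0.002]
ft_force: [0.5, -0.0, -0.5]
opening: 0.0533
```

Emit:
step_arm:
  moves:
    - {"fingers": -1,"linear": [0,0,0],"spin": 0}
    - {"fingers": -1,"linear": [0,0,0],"spin": 0}
    - {"fingers": -1,"linear": [0,0,0],"spin": 0}

```text
t: 9.5
tool_pos: [0.4358, 0.0007, 0.0076]
eef_rot: [1.971, 2.443, 0.002]
ft_force: [-1.1, -0.2, 5.8]
opening: 0.0438
```

```bash
python3 go.py 693.5 -20 200 20
```

```text
t 9.5 grasp mm [435.8   0.7  26.4] yaw 12.21 open 43.8 F [-1.1 -0.2  5.8] q [-0.2   0.2   2.03 -0.    0.91 -0.41] tilt [ 0.002 -0.001 -1.   ]
spin rad -0.136 lin(before spin axes) [ -7.48  24.75 -17.36] lin(after spin axes) [-10.76  23.51 -17.36]
```

Emit:
step_arm:
  moves:
    - {"fingers": -1,"linear": [0,0,-2],"spin": 0}
    - {"fingers": -1,"linear": [0,0,-4],"spin": 0}
    - {"fingers": -1,"linear": [0,0,-4],"spin": 0}
    - {"fingers": -1,"linear": [0,0,-4],"spin": -0.068}
    - {"fingers": -1,"linear": [0,0,-3.4],"spin": -0.068}
    - {"fingers": -1,"linear": [-1.54,3.36,0],"spin": 0}
    - {"fingers": -1,"linear": [-1.54,3.36,0],"spin": 0}
    - {"fingers": -1,"linear": [-1.54,3.36,0],"spin": 0}

```text
t: 10.3
tool_pos: [0.5464, -0.0079, 0.1812]
eef_rot: [1.801, 2.572, 0.001]
ft_force: [-0.2, -0.9, -0.0]
opening: 0.0439
```

Emit:
step_arm:
  moves:
    - {"fingers": -1,"linear": [-1.54,3.36,0],"spin": 0}
    - {"fingers": -1,"linear": [-1.54,3.36,0],"spin": 0}
    - {"fingers": -1,"linear": [-1.54,3.36,0],"spin": 0}
    - {"fingers": -1,"linear": [-1.54,3.36,0],"spin": 0}
    - {"fingers": -1,"linear": [0,0,2],"spin": 0}
    - {"fingers": -1,"linear": [0,0,2],"spin": 0}
    - {"fingers": -1,"linear": [0,0,0],"spin": 0}
    - {"fingers": -1,"linear": [0,0,0],"spin": 0}

```text
t: 11.1
tool_pos: [0.6918, -0.0197, 0.1397]
eef_rot: [-1.801, -2.572, 0.001]
ft_force: [0.8, -0.8, -0.6]
opening: 0.044
```

```bash
python3 go.py 694 -20 84 20;python3 wr.py w7
```

```text
t 11.1 grasp mm [691.9 -19.7 158.5] yaw 20.0 open 44.0 F [ 0.8 -0.8 -0.6] q [-0.15  0.5   1.28  0.    1.36 -0.5 ] tilt [-0.002  0.    -1.   ]
spin rad -0.0 lin(before spin axes) [-0.1   0.19  7.45] lin(after spin axes) [-0.1   0.19  7.45]
```

View pics/w7.png

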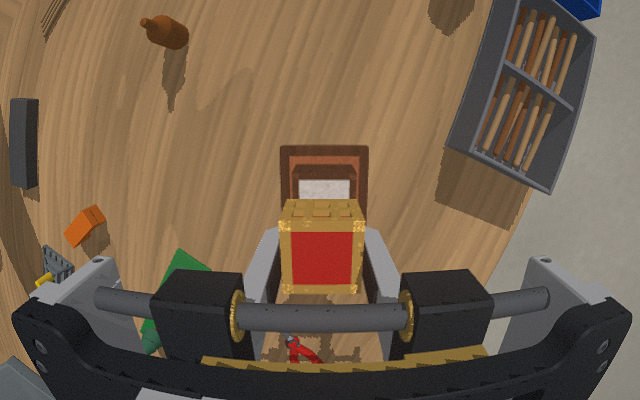

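Emit:
step_arm:
  moves:
    - {"fingers": -1,"linear": [0,0.2,2],"spin": 0}
    - {"fingers": -1,"linear": [0,0,2],"spin": 0}
    - {"fingers": -1,"linear": [0,0,2],"spin": 0}
    - {"fingers": -1,"linear": [0,0,0.9],"spin": 0}
    - {"fingers": -1,"linear": [0,0,0],"spin": 0}
    - {"fingers": -1,"linear": [0,0,0],"spin": 0}

```text
t: 11.75
tool_pos: [0.6954, -0.0193, 0.0731]
eef_rot: [1.801, 2.572, 0.002]
ft_force: [0.2, 0.3, -1.4]
opening: 0.044
```

```bash
python3 go.py 694 -20 84 20;python3 wr.py w8
```

```text
t 11.75 grasp mm [695.4 -19.3  91.9] yaw 20.0 open 44.0 F [ 0.2  0.3 -1.4] q [-0.15  0.57  1.33  0.    1.24 -0.5 ] tilt [ 0.002 -0.    -1.   ]
spin rad -0.0 lin(before spin axes) [-0.02 -0.15  0.79] lin(after spin axes) [-0.02 -0.15  0.79]
```

View pics/w8.png

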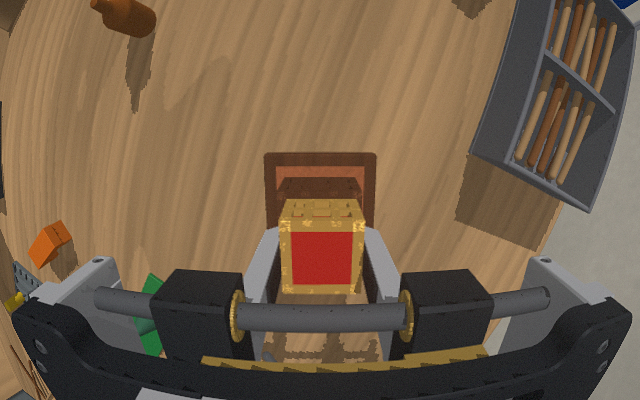

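Emit:
step_arm:
  moves:
    - {"fingers": -1,"linear": [0,-0.1,0.4],"spin": 0}
    - {"fingers": -1,"linear": [0,0,0.2],"spin": 0}
    - {"fingers": -1,"linear": [0,0,0],"spin": 0}

```text
t: 12.1
tool_pos: [0.6937, -0.0196, 0.0657]
eef_rot: [1.802, 2.573, 0.0]
ft_force: [-0.5, 0.2, -1.1]
opening: 0.044
```

Emit:
step_arm:
  moves:
    - {"fingers": -1,"linear": [0,0,0.2],"spin": 0}
    - {"fingers": -1,"linear": [0,0,0],"spin": 0}

```text
t: 12.3
tool_pos: [0.6937, -0.0195, 0.0657]
eef_rot: [1.801, 2.573, -0.0]
ft_force: [-3.8, -0.1, 6.9]
opening: 0.0437
```

Contact. Release gently and rise.

Emit:
step_arm:
  moves:
    - {"fingers": 0.1,"linear": [0,0,-0.1],"spin": 0}
    - {"fingers": 0.1,"linear": [0,0,0],"spin": 0}
    - {"fingers": 0.1,"linear": [0,0,0],"spin": 0}
    - {"fingers": 0.1,"linear": [0,0,-3],"spin": 0}
    - {"fingers": 0.1,"linear": [0,0,-4],"spin": 0}
    - {"fingers": 0.1,"linear": [0,0,-5],"spin": 0}
    - {"fingers": 0.1,"linear": [0,0,0],"spin": 0}
    - {"fingers": 0.1,"linear": [0,0,0],"spin": 0}

```text
t: 13.1
tool_pos: [0.6948, -0.0197, 0.1867]
eef_rot: [1.8, 2.57, 0.003]
ft_force: [-0.9, -0.5, -0.7]
opening: 0.0517
```

```bash
python3 go.py 339.5 -292.5 150 -5.6;python3 wr.py w9;  python3 - <<'E'
from wp import *
rect(((H<8)|(H>172))&(S>150)&(V>120)&(abs(u_-322)<50)&(v_>120)&(v_<250),.098,'red top')
E
```

```text
t 13.1 grasp mm [694.8 -19.7 205.5] yaw 20.0 open 51.7 F [-0.9 -0.5 -0.7] q [-0.15  0.47  1.24 -0.    1.43 -0.5 ] tilt [ 0.004 -0.001 -1.   ]
spin rad 0.447 lin(before spin axes) [-13.49 -42.71   5.55] lin(after spin axes) [-30.62 -32.69   5.55]
red top c 692.3 -17.3 size 31.1 29.9 ang 20.0 px [303, 180, 35, 33, 1153]
```

View pics/w9.png

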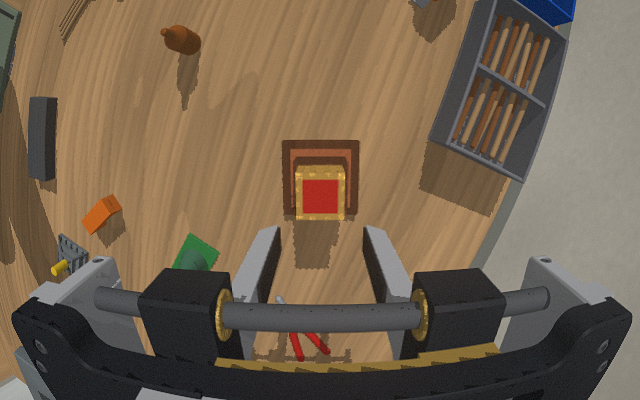

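Emit:
step_arm:
  moves:
    - {"fingers": 0,"linear": [0,0,0],"spin": 0.149}
    - {"fingers": 0,"linear": [0,0,0],"spin": 0.149}
    - {"fingers": 0,"linear": [0,0,0],"spin": 0.149}
    - {"fingers": 0,"linear": [-3.06,-3.27,0],"spin": 0}
    - {"fingers": 0,"linear": [-3.06,-3.27,0],"spin": 0}
    - {"fingers": 0,"linear": [-3.06,-3.27,0],"spin": 0}
    - {"fingers": 0,"linear": [-3.06,-3.27,0],"spin": 0}
    - {"fingers": 0,"linear": [-3.06,-3.27,0],"spin": 0}

```text
t: 13.95
tool_pos: [0.5126, -0.1558, 0.1814]
eef_rot: [-2.323, -2.107, 0.003]
ft_force: [-0.4, 0.1, -0.2]
opening: 0.0471
```

Emit:
step_arm:
  moves:
    - {"fingers": 0,"linear": [-3.06,-3.27,0],"spin": 0}
    - {"fingers": 0,"linear": [-3.06,-3.27,0],"spin": 0}
    - {"fingers": 0,"linear": [-3.06,-3.27,0],"spin": 0}
    - {"fingers": 0,"linear": [-3.06,-3.27,0],"spin": 0}
    - {"fingers": 0,"linear": [-3.06,-3.2,0],"spin": 0}
    - {"fingers": 0,"linear": [0,0,2.5],"spin": 0}
    - {"fingers": 0,"linear": [0,0,0],"spin": 0}
    - {"fingers": 0,"linear": [0,0,0],"spin": 0}

```text
t: 14.75
tool_pos: [0.3378, -0.2906, 0.1576]
eef_rot: [-2.324, -2.107, -0.001]
ft_force: [0.6, -0.9, 0.3]
opening: 0.0471
```

```bash
python3 go.py 339.5 -292.5 44 -5.6;python3 wr.py w10;  python3 - <<'E'
from wp import *
rect((H>20)&(H<35)&(S>150)&(abs(u_-322)<60)&(v_>120)&(v_<250),.056,'knob')
print(proj([.3395,-.2925,.056]),proj([.3395,-.2925,.0]))
E
```

```text
t 14.75 grasp mm [ 337.9 -290.7  176.4] yaw -5.62 open 47.1 F [ 0.6 -0.9  0.3] q [-0.91 -0.02  1.89  0.    1.27 -0.81] tilt [-0.003  0.004 -1.   ]
spin rad -0.0 lin(before spin axes) [-0.17  0.18 13.24] lin(after spin axes) [-0.17  0.18 13.24]
knob c 337.7 -287.7 size 21.4 15.1 ang 84.5 px [314, 182, 17, 23, 297]
(np.float64(324.39588344070216), np.float64(197.7965839275306)) (np.float64(324.06368108902575), np.float64(184.26539177926583))
```

View pics/w10.png

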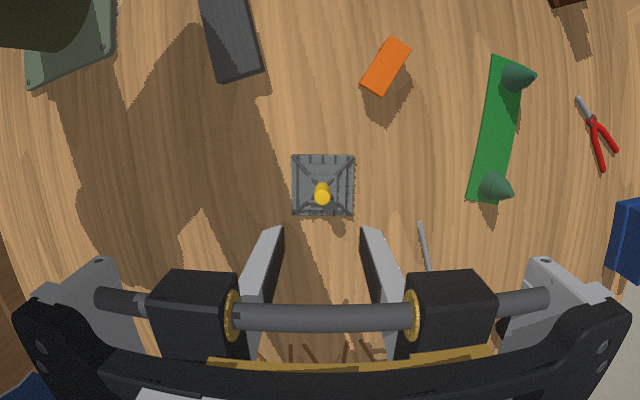

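```bash
python3 - <<'E'
from wp import *
q=on(np.array([291,355,354,292]),np.array([154,155,216,216]),.004)[:,:2]*1000;print(q.round(1),q.mean(0))
print(on(322.,199.,.056)[:2]*1000)
E
```

```text
[[ 307.1 -254.4]
 [ 376.2 -262.2]
 [ 370.1 -331.8]
 [ 299.6 -325. ]] [ 338.23265918 -293.35333056]
[ 337.13576051 -293.45647845]
```

Emit:
step_arm:
  moves:
    - {"fingers": 0,"linear": [-0.15,0.1,4],"spin": 0}
    - {"fingers": 0,"linear": [0,0,4],"spin": 0}
    - {"fingers": 0,"linear": [0,0,3],"spin": 0}
    - {"fingers": 0,"linear": [0,0,2],"spin": 0}
    - {"fingers": 0,"linear": [0,0,0.3],"spin": 0}
    - {"fingers": 0,"linear": [0,0,0],"spin": 0}
    - {"fingers": 0,"linear": [0,0,0],"spin": 0}

```text
t: 15.5
tool_pos: [0.341, -0.2946, 0.0279]
eef_rot: [2.324, 2.109, -0.0]
ft_force: [-1.0, -0.6, -0.3]
opening: 0.0465
```

Emit:
step_arm:
  moves:
    - {"fingers": -1,"linear": [0,0,0],"spin": 0}
    - {"fingers": -1,"linear": [0,0,0],"spin": 0}
    - {"fingers": -1,"linear": [0,0,0],"spin": 0}
    - {"fingers": -1,"linear": [0,0,0],"spin": 0}
    - {"fingers": -1,"linear": [0,0,0],"spin": 0}

```text
t: 16.0
tool_pos: [0.3395, -0.2939, 0.0268]
eef_rot: [-2.328, -2.11, 0.001]
ft_force: [-1.7, 1.1, 3.4]
opening: 0.0148
```

```bash
python3 go.py 694 -20 200 20;python3 wr.py w11
```

```text
t 16.0 grasp mm [ 339.5 -293.9   45.6] yaw -5.61 open 14.8 F [-1.7  1.1  3.4] q [-0.91  0.18  1.99 -0.    0.97 -0.81] tilt [-0. -0. -1.]
spin rad -0.447 lin(before spin axes) [ 30.72  32.6  -15.44] lin(after spin axes) [ 13.61  42.68 -15.44]
```

View pics/w11.png

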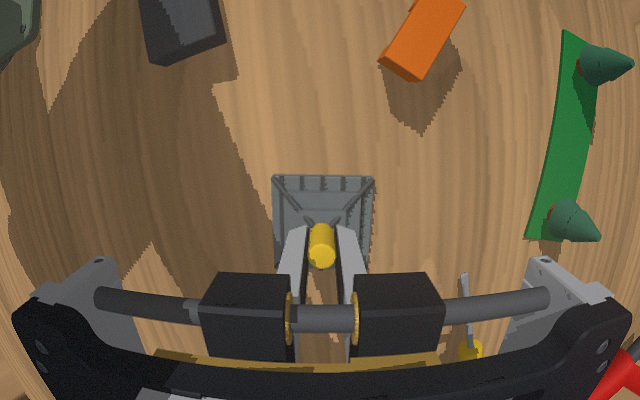

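Emit:
step_arm:
  moves:
    - {"fingers": -1,"linear": [0,0,-2],"spin": 0}
    - {"fingers": -1,"linear": [0,0,-4],"spin": 0}
    - {"fingers": -1,"linear": [0,0,-4],"spin": -0.05}
    - {"fingers": -1,"linear": [0,0,-4],"spin": -0.1}
    - {"fingers": -1,"linear": [0,0,-1.4],"spin": -0.1}
    - {"fingers": -1,"linear": [0,0,0],"spin": -0.1}
    - {"fingers": -1,"linear": [0,0,0],"spin": -0.097}
    - {"fingers": -1,"linear": [0,0,0],"spin": 0}

```text
t: 16.85
tool_pos: [0.3396, -0.2935, 0.1803]
eef_rot: [-1.802, -2.573, -0.0]
ft_force: [-0.4, -0.1, -1.8]
opening: 0.0155
```

Emit:
step_arm:
  moves:
    - {"fingers": -1,"linear": [0.6,2,0],"spin": 0}
    - {"fingers": -1,"linear": [1.13,3.55,0],"spin": 0}
    - {"fingers": -1,"linear": [1.13,3.55,0],"spin": 0}
    - {"fingers": -1,"linear": [1.13,3.55,0],"spin": 0}
    - {"fingers": -1,"linear": [1.13,3.55,0],"spin": 0}
    - {"fingers": -1,"linear": [1.13,3.55,0],"spin": 0}
    - {"fingers": -1,"linear": [1.13,3.55,0],"spin": 0}
    - {"fingers": -1,"linear": [1.13,3.55,0],"spin": 0}

```text
t: 17.65
tool_pos: [0.5637, -0.1206, 0.1797]
eef_rot: [-1.804, -2.571, 0.0]
ft_force: [0.1, -1.3, -0.5]
opening: 0.0153
```

```bash
python3 go.py 694 -20 200 20;python3 wr.py w12
```

```text
t 17.65 grasp mm [ 563.7 -120.6  198.5] yaw 19.87 open 15.3 F [ 0.1 -1.3 -0.5] q [-0.36  0.23  1.57  0.    1.35 -0.71] tilt [-0.001  0.    -1.   ]
spin rad -0.002 lin(before spin axes) [ 5.04 15.67 -0.15] lin(after spin axes) [ 5.   15.68 -0.15]
```

View pics/w12.png

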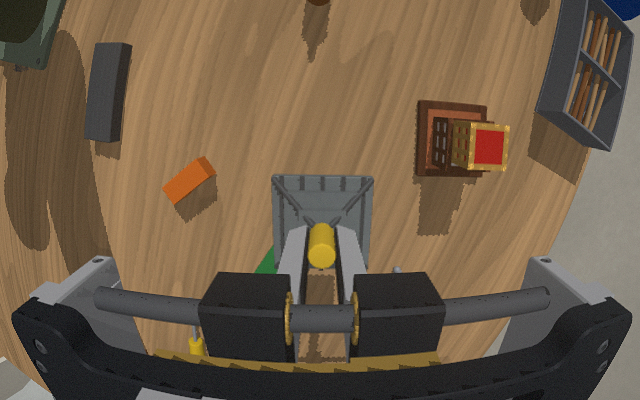

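Emit:
step_arm:
  moves:
    - {"fingers": -1,"linear": [1,3.13,0],"spin": 0}
    - {"fingers": -1,"linear": [1,3.13,0],"spin": 0}
    - {"fingers": -1,"linear": [1,3.13,0],"spin": 0}
    - {"fingers": -1,"linear": [1,3.13,0],"spin": 0}
    - {"fingers": -1,"linear": [1,3.13,0],"spin": 0}
    - {"fingers": -1,"linear": [0,0,2],"spin": 0}
    - {"fingers": -1,"linear": [0,0,1.5],"spin": 0}
    - {"fingers": -1,"linear": [0,0,0],"spin": 0}

```text
t: 18.5
tool_pos: [0.6896, -0.0213, 0.1406]
eef_rot: [-1.799, -2.566, 0.006]
ft_force: [-0.6, 0.0, -1.3]
opening: 0.0155
```

```bash
python3 go.py 694 -20 142 20;python3 wr.py w13; python3 - <<'E'
from h import *
c=cap("scene");cv2.imwrite('pics/s13.png',cv2.resize(c['img'][140:300,130:400],None,fx=2.9,fy=2.9,interpolation=cv2.INTER_CUBIC))
E
```

```text
t 18.5 grasp mm [689.8 -21.3 159.4] yaw 19.93 open 15.5 F [-0.6  0.  -1.3] q [-0.16  0.5   1.28 -0.    1.36 -0.5 ] tilt [-0.009  0.001 -1.   ]
spin rad -0.001 lin(before spin axes) [-0.02  0.44  1.74] lin(after spin axes) [-0.02  0.44  1.74]
```

View pics/w13.png

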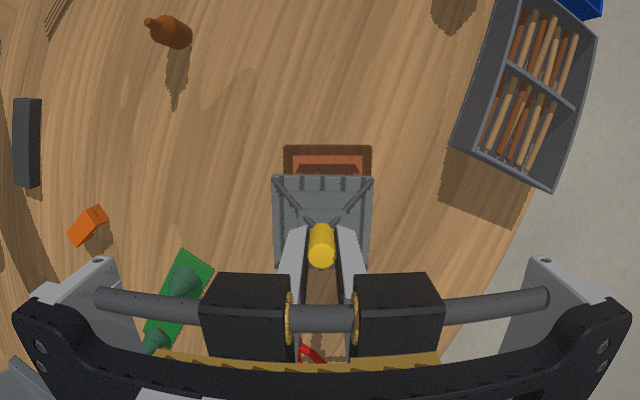

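View pics/s13.png

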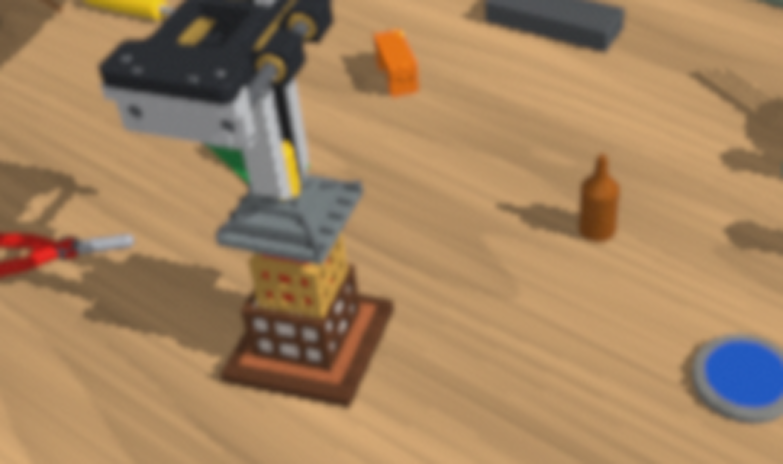

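Emit:
step_arm:
  moves:
    - {"fingers": -1,"linear": [0,0.1,0.7],"spin": 0}
    - {"fingers": -1,"linear": [0,0,0.3],"spin": 0}
    - {"fingers": -1,"linear": [0,0,0],"spin": 0}
    - {"fingers": -1,"linear": [0,0,0],"spin": 0}

```text
t: 19.0
tool_pos: [0.6938, -0.0212, 0.1358]
eef_rot: [1.802, 2.573, 0.0]
ft_force: [-0.2, 0.9, -0.9]
opening: 0.0153
```

```bash
python3 go.py 694 -20 142 20;python3 wr.py w14
```

```text
t 19.0 grasp mm [693.8 -21.2 154.6] yaw 19.98 open 15.3 F [-0.2  0.9 -0.9] q [-0.16  0.51  1.28  0.    1.35 -0.5 ] tilt [ 0. -0. -1.]
spin rad -0.0 lin(before spin axes) [0.11 0.06 1.26] lin(after spin axes) [0.11 0.06 1.26]
```

View pics/w14.png

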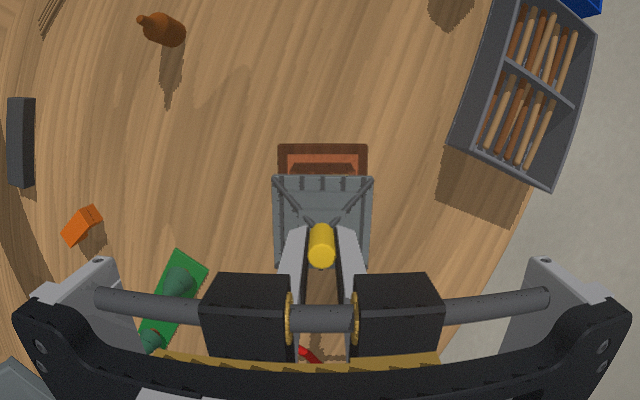

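Emit:
step_arm:
  moves:
    - {"fingers": -1,"linear": [0.1,0,0.5],"spin": 0}
    - {"fingers": -1,"linear": [0,0,0.3],"spin": 0}
    - {"fingers": -1,"linear": [0,0,0],"spin": 0}
    - {"fingers": -1,"linear": [0,0,0],"spin": 0}

```text
t: 19.45
tool_pos: [0.6933, -0.0201, 0.1271]
eef_rot: [-1.802, -2.573, 0.0]
ft_force: [-0.2, 0.3, 0.0]
opening: 0.015
```

Emit:
step_arm:
  moves:
    - {"fingers": -1,"linear": [0,0,0.2],"spin": 0}
    - {"fingers": -1,"linear": [0,0,0],"spin": 0}

```text
t: 19.65
tool_pos: [0.6933, -0.0202, 0.1252]
eef_rot: [-1.802, -2.573, 0.0]
ft_force: [-0.0, 0.4, -0.4]
opening: 0.0154
```

Emit:
step_arm:
  moves:
    - {"fingers": -1,"linear": [0,0,0.15],"spin": 0}
    - {"fingers": -1,"linear": [0,0,0],"spin": 0}

```text
t: 19.85
tool_pos: [0.6937, -0.0202, 0.1248]
eef_rot: [1.802, 2.573, 0.0]
ft_force: [-1.6, 0.7, 3.0]
opening: 0.0152
```

Emit:
step_arm:
  moves:
    - {"fingers": -0.4,"linear": [0,0,0],"spin": 0}
    - {"fingers": -0.2,"linear": [0,0,0],"spin": 0}
    - {"fingers": -0.2,"linear": [0,0,0],"spin": 0}
    - {"fingers": -0.2,"linear": [0,0,-2],"spin": 0}
    - {"fingers": -0.2,"linear": [0,0,-3],"spin": 0}
    - {"fingers": -0.2,"linear": [0,0,-4],"spin": 0}
    - {"fingers": -0.2,"linear": [0,0,0],"spin": 0}
    - {"fingers": -0.2,"linear": [0,0,0],"spin": 0}

```text
t: 20.65
tool_pos: [0.6943, -0.0203, 0.2154]
eef_rot: [1.8, 2.571, 0.002]
ft_force: [-0.2, 0.5, -1.4]
opening: 0.0375
```

```bash
python3 go.py 414 -173 150 -36.1;python3 wr.py w15
```

```text
t 20.65 grasp mm [694.3 -20.2 234.2] yaw 20.0 open 37.5 F [-0.2  0.5 -1.4] q [-0.15  0.45  1.2  -0.    1.48 -0.5 ] tilt [ 0.003 -0.001 -1.   ]
spin rad 0.979 lin(before spin axes) [ -4.77 -31.56   8.42] lin(after spin axes) [-28.86 -13.65   8.42]
```

View pics/w15.png

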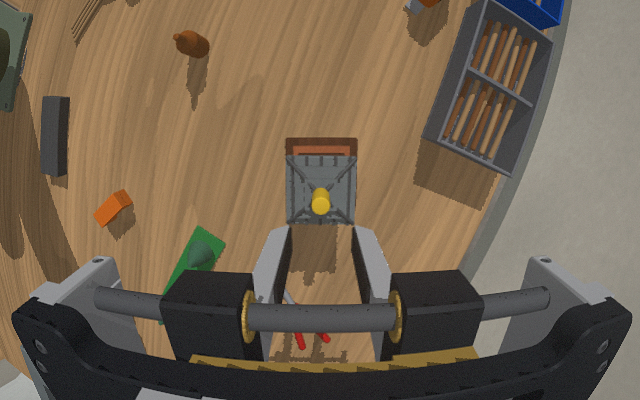

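Emit:
step_arm:
  moves:
    - {"fingers": 0,"linear": [0,0,0],"spin": 0.14}
    - {"fingers": 0,"linear": [0,0,0],"spin": 0.14}
    - {"fingers": 0,"linear": [0,0,0],"spin": 0.14}
    - {"fingers": 0,"linear": [0,0,0],"spin": 0.14}
    - {"fingers": 0,"linear": [0,0,0],"spin": 0.14}
    - {"fingers": 0,"linear": [0,0,0],"spin": 0.14}
    - {"fingers": 0,"linear": [0,0,0],"spin": 0.139}

```text
t: 21.4
tool_pos: [0.6919, -0.0199, 0.2106]
eef_rot: [-2.802, -1.414, 0.007]
ft_force: [-0.3, -0.4, -0.3]
opening: 0.0472
```

Emit:
step_arm:
  moves:
    - {"fingers": 0,"linear": [-3.61,-1.7,0],"spin": 0}
    - {"fingers": 0,"linear": [-3.61,-1.7,0],"spin": 0}
    - {"fingers": 0,"linear": [-3.61,-1.7,0],"spin": 0}
    - {"fingers": 0,"linear": [-3.61,-1.7,0],"spin": 0}
    - {"fingers": 0,"linear": [-3.61,-1.7,0],"spin": 0}
    - {"fingers": 0,"linear": [-3.61,-1.7,0],"spin": 0}
    - {"fingers": 0,"linear": [-3.61,-1.7,0],"spin": 0}
    - {"fingers": 0,"linear": [-3.61,-1.7,0],"spin": 0}

```text
t: 22.2
tool_pos: [0.4106, -0.173, 0.2115]
eef_rot: [-2.797, -1.423, 0.004]
ft_force: [-0.2, -0.6, -0.6]
opening: 0.0469
```

Emit:
step_arm:
  moves:
    - {"fingers": 0,"linear": [0,0,4],"spin": 0}
    - {"fingers": 0,"linear": [0,0,3],"spin": 0}
    - {"fingers": 0,"linear": [0,0,0],"spin": 0}
    - {"fingers": 0,"linear": [0,0,0],"spin": 0}

```text
t: 22.6
tool_pos: [0.4123, -0.1726, 0.1427]
eef_rot: [-2.797, -1.422, 0.003]
ft_force: [0.6, -0.4, 0.6]
opening: 0.0474
```

```bash
python3 go.py 413.5 -172.5 27 -36.1;python3 wr.py w16;  python3 - <<'E'
from wp import *
rect((H<20)&(S>170)&(V>130)&(abs(u_-322)<50)&(v_>130)&(v_<250),.034,'seat')
E
python3 - <<'E'
exec(open('meas.py').read().split("rep('plinth'")[0])
rep('plinthz',near(.694,-.021,.08)&(P[...,2]>.007)&(P[...,2]<.03),.012)
rep('roof',near(.694,-.021,.08)&(P[...,2]>.095)&(P[...,2]<.112),.102)
rep('knob',near(.694,-.021,.06)&(Hh>20)&(Hh<35)&(S>150),.148)
s=cap('scene')['img']
a=np.hstack([cv2.resize(c['img'][80:170,290:380],(390,390)),cv2.resize(s[180:290,180:290],(390,390))]);cv2.imwrite('pics/t16.png',a)
E
```

```text
t 22.6 grasp mm [ 412.4 -172.7  161.5] yaw -36.09 open 47.4 F [ 0.6 -0.4  0.6] q [-0.59 -0.    1.91  0.    1.24  0.04] tilt [-0.003  0.002 -1.   ]
spin rad 0.0 lin(before spin axes) [ 0.08  0.08 13.45] lin(after spin axes) [ 0.08  0.08 13.45]
seat c 412.8 -169.8 size 59.8 25.4 ang 54.0 px [308, 160, 27, 61, 1617]
plinthz rect c 695 -22 size 91 90 ang 20.3 centroid [677.4 -15.1] area mm2 eq px 445
roof rect c 695 -21 size 70 70 ang 19.1 centroid [691.  -20.5] area mm2 eq px 400
knob rect c 691 -19 size 12 21 ang 88.0 centroid [690.8 -19.4] area mm2 eq px 46
```

View pics/w16.png

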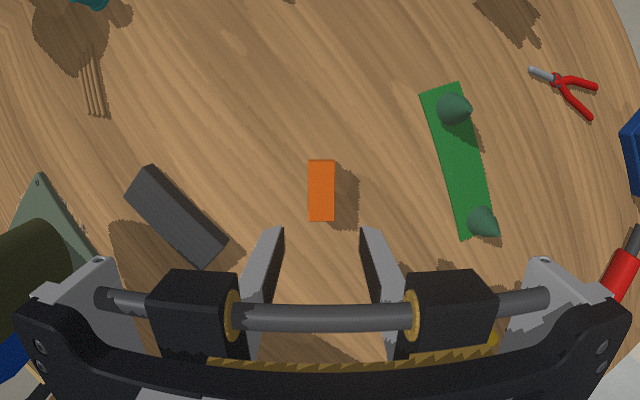

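View pics/t16.png

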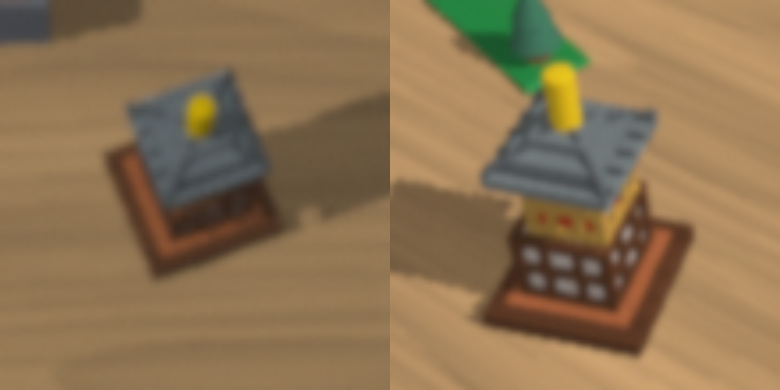

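Emit:
step_arm:
  moves:
    - {"fingers": 0,"linear": [0.15,0,4],"spin": 0}
    - {"fingers": 0,"linear": [0,0,4],"spin": 0}
    - {"fingers": 0,"linear": [0,0,3],"spin": 0}
    - {"fingers": 0,"linear": [0,0,2],"spin": 0}
    - {"fingers": 0,"linear": [0,0,0.5],"spin": 0}
    - {"fingers": 0,"linear": [0,0,0],"spin": 0}
    - {"fingers": -1,"linear": [0,0,0],"spin": 0}
    - {"fingers": -1,"linear": [0,0,0],"spin": 0}

```text
t: 23.55
tool_pos: [0.4159, -0.1731, 0.0106]
eef_rot: [2.797, 1.423, 0.003]
ft_force: [-0.1, 0.2, 0.4]
opening: 0.0345
```

Emit:
step_arm:
  moves:
    - {"fingers": -1,"linear": [0,0,0],"spin": 0}
    - {"fingers": -1,"linear": [0,0,0],"spin": 0}
    - {"fingers": -1,"linear": [0,0,0],"spin": 0}

```text
t: 23.85
tool_pos: [0.4151, -0.1727, 0.0101]
eef_rot: [2.799, 1.423, 0.002]
ft_force: [-0.4, 0.5, 6.8]
opening: 0.0259
```

```bash
python3 go.py 557.5 342 200 -36;python3 go.py 557.5 342 200 30;python3 wr.py w17
```

```text
t 23.85 grasp mm [ 415.1 -172.6   28.9] yaw -36.1 open 25.9 F [-0.4  0.5  6.8] q [-0.59  0.22  2.    0.    0.93  0.04] tilt [ 0.002 -0.001 -1.   ]
spin rad -0.002 lin(before spin axes) [ 49.97 -18.81 -17.11] lin(after spin axes) [ 50.01 -18.73 -17.11]
t 23.85 grasp mm [ 415.1 -172.6   28.9] yaw -36.1 open 25.9 F [-0.4  0.5  6.8] q [-0.59  0.22  2.    0.    0.93  0.04] tilt [ 0.002 -0.001 -1.   ]
spin rad -1.154 lin(before spin axes) [ 49.97 -18.81 -17.11] lin(after spin axes) [ 37.45  38.06 -17.11]
```

View pics/w17.png

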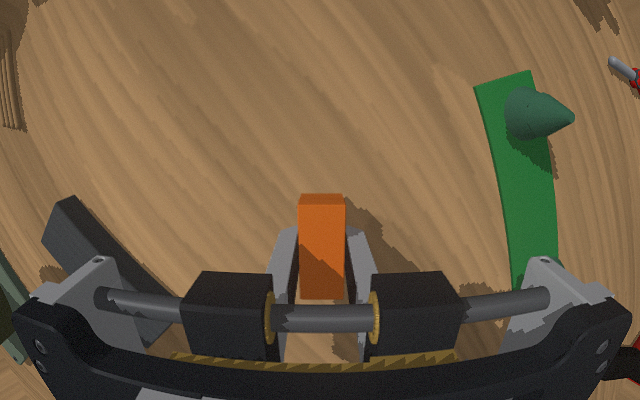

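Emit:
step_arm:
  moves:
    - {"fingers": -1,"linear": [0,0,-2],"spin": 0}
    - {"fingers": -1,"linear": [0,0,-4],"spin": 0}
    - {"fingers": -1,"linear": [0,0,-4],"spin": 0}
    - {"fingers": -1,"linear": [0,0,-4],"spin": 0}
    - {"fingers": -1,"linear": [4.16,-1.57,-1],"spin": 0}
    - {"fingers": -1,"linear": [4.16,-1.57,0],"spin": 0}
    - {"fingers": -1,"linear": [4.16,-1.57,0],"spin": 0}
    - {"fingers": -1,"linear": [4.16,-1.57,0],"spin": 0}

```text
t: 24.7
tool_pos: [0.4619, 0.0007, 0.1594]
eef_rot: [2.8, 1.422, 0.002]
ft_force: [-0.3, -0.4, 0.2]
opening: 0.0258
```

Emit:
step_arm:
  moves:
    - {"fingers": -1,"linear": [4.16,-1.57,0],"spin": 0}
    - {"fingers": -1,"linear": [4.16,-1.57,0],"spin": 0}
    - {"fingers": -1,"linear": [4.16,-1.57,0],"spin": 0}
    - {"fingers": -1,"linear": [4.16,-1.57,0],"spin": 0}
    - {"fingers": -1,"linear": [4.16,-1.57,0],"spin": 0}
    - {"fingers": -1,"linear": [4.16,-1.57,0],"spin": 0}
    - {"fingers": -1,"linear": [4.16,-1.57,0],"spin": 0}
    - {"fingers": -1,"linear": [4.16,-1.57,0],"spin": 0}

```text
t: 25.5
tool_pos: [0.5562, 0.344, 0.1587]
eef_rot: [2.8, 1.424, -0.0]
ft_force: [0.7, -0.3, 0.9]
opening: 0.0257
```

Emit:
step_arm:
  moves:
    - {"fingers": -1,"linear": [0,0,4],"spin": 0}
    - {"fingers": -1,"linear": [0,0,4],"spin": 0}
    - {"fingers": -1,"linear": [0,0,0],"spin": 0}
    - {"fingers": -1,"linear": [0,0,0],"spin": 0}

```text
t: 25.9
tool_pos: [0.5554, 0.3417, 0.0782]
eef_rot: [-2.8, -1.424, 0.004]
ft_force: [0.0, -0.1, 0.6]
opening: 0.0257
```

```bash
python3 go.py 557.5 342 29 -36;python3 wr.py w18
```

```text
t 25.9 grasp mm [555.4 341.7  97. ] yaw -36.11 open 25.7 F [ 0.  -0.1  0.6] q [0.42 0.49 1.44 0.   1.21 1.05] tilt [-0.002 -0.001 -1.   ]
spin rad -0.002 lin(before spin axes) [0.14 0.15 6.8 ] lin(after spin axes) [0.14 0.16 6.8 ]
```

View pics/w18.png

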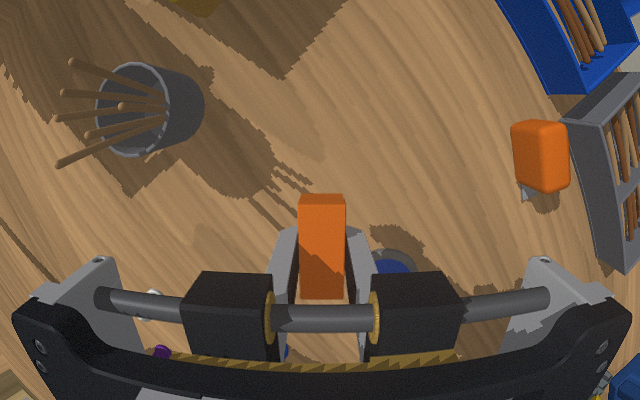

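Emit:
step_arm:
  moves:
    - {"fingers": -1,"linear": [0.1,0.15,3],"spin": 0}
    - {"fingers": -1,"linear": [0,0,2],"spin": 0}
    - {"fingers": -1,"linear": [0,0,1],"spin": 0}
    - {"fingers": -1,"linear": [0,0,0.3],"spin": 0}
    - {"fingers": -1,"linear": [0,0,0],"spin": 0}
    - {"fingers": -1,"linear": [0,0,0],"spin": 0}

```text
t: 26.55
tool_pos: [0.5594, 0.3427, 0.0179]
eef_rot: [2.8, 1.424, 0.005]
ft_force: [1.0, -0.4, 0.0]
opening: 0.026
```

Emit:
step_arm:
  moves:
    - {"fingers": -1,"linear": [0,0,0.2],"spin": 0}
    - {"fingers": -1,"linear": [0,0,0],"spin": 0}

```text
t: 26.75
tool_pos: [0.5584, 0.3423, 0.0146]
eef_rot: [2.8, 1.424, 0.002]
ft_force: [0.6, 0.2, -0.1]
opening: 0.0256
```

Emit:
step_arm:
  moves:
    - {"fingers": -1,"linear": [0,0,0.3],"spin": 0}
    - {"fingers": -1,"linear": [0,0,0],"spin": 0}

```text
t: 26.95
tool_pos: [0.5576, 0.342, 0.0105]
eef_rot: [-2.8, -1.424, 0.001]
ft_force: [-0.2, -0.1, -1.2]
opening: 0.0255
```

Emit:
step_arm:
  moves:
    - {"fingers": -1,"linear": [0,0,0.1],"spin": 0}
    - {"fingers": -1,"linear": [0,0,0],"spin": 0}

```text
t: 27.15
tool_pos: [0.5578, 0.3421, 0.0102]
eef_rot: [-2.8, -1.424, 0.001]
ft_force: [-1.5, -0.2, 2.7]
opening: 0.0257
```

Touching the table; release and rise.

Emit:
step_arm:
  moves:
    - {"fingers": 0,"linear": [0,0,0],"spin": 0}
    - {"fingers": 0,"linear": [0,0,0],"spin": 0}
    - {"fingers": 0,"linear": [0,0,0],"spin": 0}
    - {"fingers": 0,"linear": [0,0,-3],"spin": 0}
    - {"fingers": 0,"linear": [0,0,-4],"spin": 0}
    - {"fingers": 0,"linear": [0,0,-4],"spin": 0}
    - {"fingers": 0,"linear": [0,0,-4],"spin": 0}
    - {"fingers": 0,"linear": [0,0,0],"spin": 0}

```text
t: 27.95
tool_pos: [0.5627, 0.3443, 0.1683]
eef_rot: [2.8, 1.424, 0.023]
ft_force: [1.1, 1.1, 0.9]
opening: 0.0467
```

```bash
python3 go.py 346 272.5 150 -15;python3 wr.py w19;  python3 - <<'E'
from wp import *
rect((H<20)&(S>170)&(V>130)&(abs(u_-322)<50)&(v_>130)&(v_<250),.034,'seat')
E
python3 - <<'E'
exec(open('meas.py').read().split("rep('plinth'")[0])
rep('seat',near(.557,.34,.06)&(Hh<20)&(S>170)&(P[...,2]>.02),.034)
rep('pond',near(.557,.241,.06)&(Hh>100)&(Hh<125)&(S>120),.008)
E
```

```text
t 27.95 grasp mm [562.4 344.2 187.1] yaw -36.09 open 46.7 F [1.1 1.1 0.9] q [0.42 0.4  1.37 0.   1.36 1.05] tilt [ 0.014  0.006 -1.   ]
spin rad -0.368 lin(before spin axes) [-18.54 -13.26   3.71] lin(after spin axes) [-12.53 -19.05   3.71]
seat c 557.7 342.6 size 60.7 25.7 ang 53.8 px [306, 164, 25, 57, 1410]
seat rect c 548 311 size 11 5 ang 0.8 centroid [549.  311.2] area mm2 eq px 11
pond rect c 559 241 size 51 54 ang 45.1 centroid [558.  241.2] area mm2 eq px 311
```

View pics/w19.png

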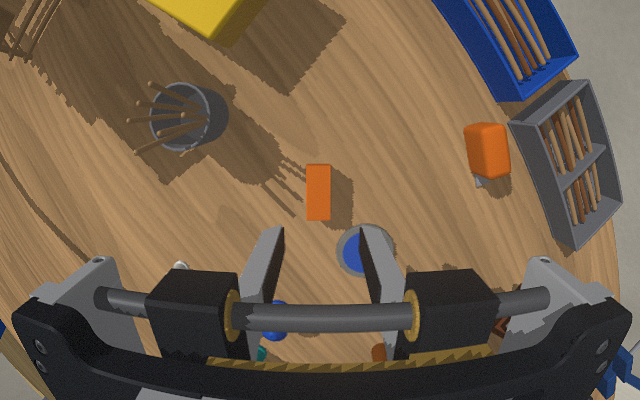

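Emit:
step_arm:
  moves:
    - {"fingers": 0.12,"linear": [-3.7,-2.65,0],"spin": 0}
    - {"fingers": 0.12,"linear": [-3.7,-2.65,0],"spin": 0}
    - {"fingers": 0.12,"linear": [-3.7,-2.65,0],"spin": 0}
    - {"fingers": 0.12,"linear": [-3.7,-2.6,0],"spin": 0}
    - {"fingers": 0.12,"linear": [-3.7,-2.4,0],"spin": 0}
    - {"fingers": 0.12,"linear": [0,0,1.5],"spin": 0}
    - {"fingers": 0.12,"linear": [0,0,0],"spin": 0}
    - {"fingers": 0.12,"linear": [0,0,0],"spin": 0}

```text
t: 28.85
tool_pos: [0.3437, 0.2685, 0.1438]
eef_rot: [2.8, 1.424, -0.004]
ft_force: [-0.3, 0.7, 0.4]
opening: 0.0527
```

```bash
python3 go.py 346 272.5 30 -36;python3 wr.py w20;  python3 - <<'E'
from wp import *
print(proj([.346,.2725,.06]),proj([.346,.2725,.0]))
cv2.imwrite('pics/w20c.png',cv2.resize(img[120:260,230:420],None,fx=4,fy=4,interpolation=cv2.INTER_CUBIC))
E
```

```text
t 28.85 grasp mm [343.7 268.6 162.6] yaw -36.1 open 52.7 F [-0.3  0.7  0.4] q [ 0.46 -0.03  1.93 -0.    1.24  1.09] tilt [-0.002 -0.001 -1.   ]
spin rad -0.002 lin(before spin axes) [ 0.45 -0.05 13.26] lin(after spin axes) [ 0.45 -0.05 13.26]
(np.float64(321.55445505693916), np.float64(195.46770194052488)) (np.float64(321.5165986421823), np.float64(180.40039472337466))
```

View pics/w20.png

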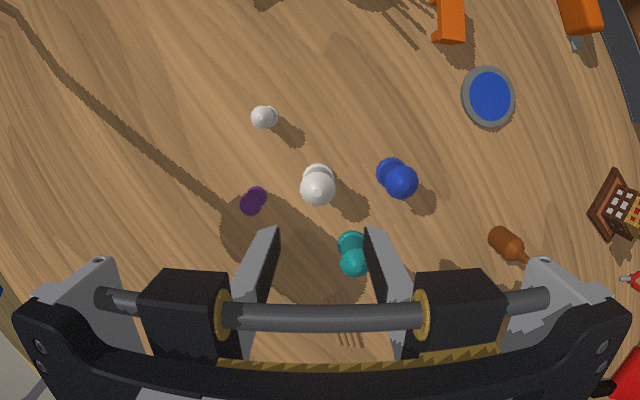

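View pics/w20c.png

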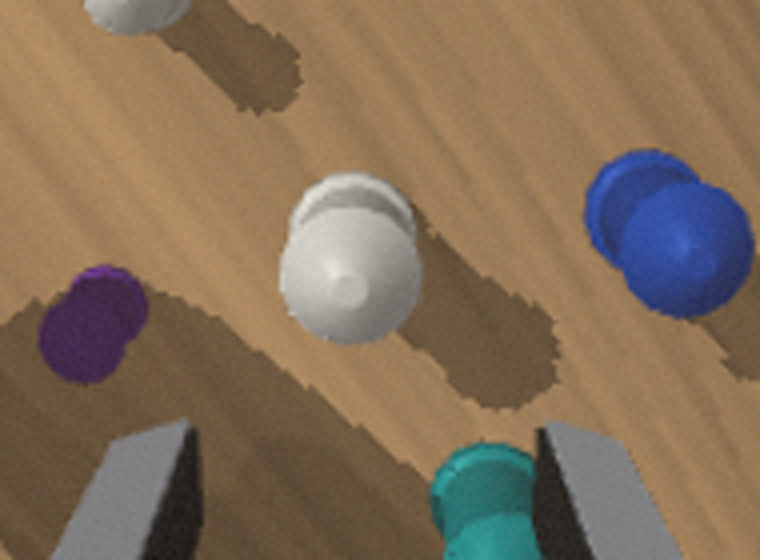

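```bash
python3 - <<'E'
from wp import *
x,y=on(316.8,191.8,.06)[:2]*1000;print(x,y)
# foot: ellipse top at (230+350/4,120+172/4) = far edge of foot
print(on(317.7,163.,.004)[:2]*1000)
E
```

```text
344.59254678769213 277.6650287433229
[354.28351357 290.63774646]
```

Emit:
step_arm:
  moves:
    - {"fingers": 0.12,"linear": [0.55,-0.3,4],"spin": 0}
    - {"fingers": 0.12,"linear": [0,0,3],"spin": 0}
    - {"fingers": 0.12,"linear": [0,0,0],"spin": 0}

```text
t: 29.2
tool_pos: [0.3424, 0.2735, 0.0713]
eef_rot: [2.8, 1.423, -0.015]
ft_force: [-0.7, -1.0, 0.3]
opening: 0.0527
```

```bash
python3 go.py 344.5 275 30 -36;python3 wr.py w21;  python3 - <<'E'
from wp import *
cv2.imwrite('pics/w21c.png',cv2.resize(img[120:270,230:420],None,fx=4,fy=4,interpolation=cv2.INTER_CUBIC))
E
```

```text
t 29.2 grasp mm [342.6 273.6  90. ] yaw -36.11 open 52.7 F [-0.7 -1.   0.3] q [ 0.48  0.09  1.98 -0.    1.08  1.11] tilt [-0.008 -0.004 -1.   ]
spin rad -0.002 lin(before spin axes) [0.22 0.07 6.  ] lin(after spin axes) [0.22 0.07 6.  ]
```

View pics/w21c.png

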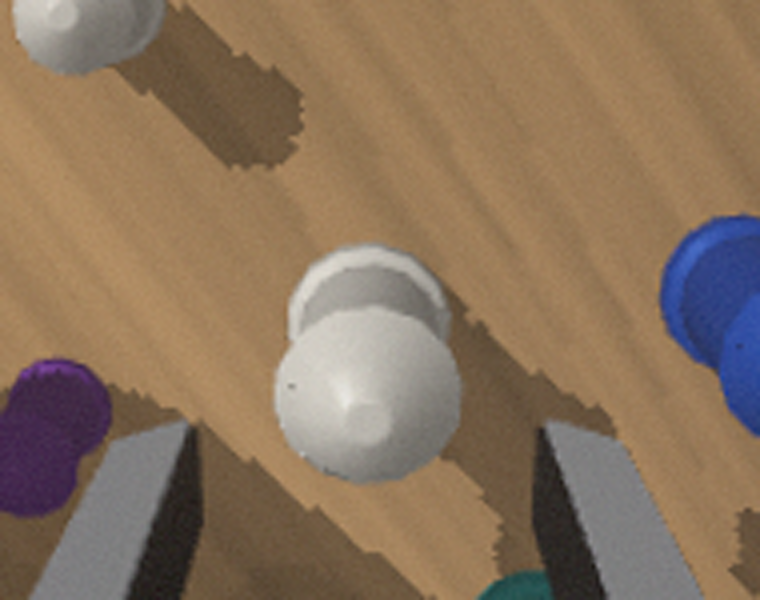

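```bash
python3 - <<'E'
from wp import *
for q in (on(321.5,225.,.06)[:2],on(321.5,181.,.004)[:2]): print(q*1000,(M.T@np.r_[q-p[:2],0]*1000).round(1))
E
```

```text
[344.6316835  277.55747312] [ 4.5 -0.6 -0. ]
[354.23352956 290.9773499 ] [21.  -0.7 -0.2]
```

Emit:
step_arm:
  moves:
    - {"fingers": 0.12,"linear": [0.3,0,2],"spin": 0}
    - {"fingers": 0.12,"linear": [0,0,2],"spin": 0}
    - {"fingers": 0.12,"linear": [0,0,1.6],"spin": 0}
    - {"fingers": 0.12,"linear": [0,0,0],"spin": 0}
    - {"fingers": -1,"linear": [0,0,0],"spin": 0}
    - {"fingers": -1,"linear": [0,0,0],"spin": 0}
    - {"fingers": -1,"linear": [0,0,0],"spin": 0}
    - {"fingers": -1,"linear": [0,0,0],"spin": 0}

```text
t: 30.05
tool_pos: [0.3482, 0.2783, 0.0203]
eef_rot: [-2.8, -1.424, -0.005]
ft_force: [-0.9, 1.0, 4.3]
opening: 0.0302
```

```bash
python3 go.py 555 -244 200 -36;python3 wr.py w22
```

```text
t 30.05 grasp mm [348.1 278.3  39.1] yaw -36.1 open 30.2 F [-0.9  1.   4.3] q [0.48 0.19 2.   0.   0.95 1.11] tilt [ 0.003  0.001 -1.   ]
spin rad -0.002 lin(before spin axes) [-30.01  47.48 -16.09] lin(after spin axes) [-30.09  47.43 -16.09]
```

View pics/w22.png

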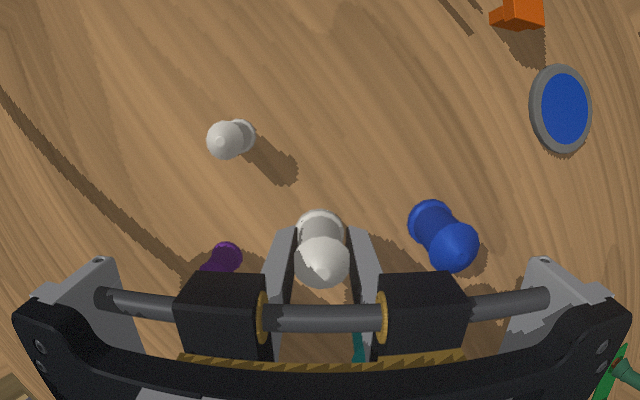

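Emit:
step_arm:
  moves:
    - {"fingers": -1,"linear": [0,0,0],"spin": 0}
    - {"fingers": -1,"linear": [0,0,0],"spin": 0}

```text
t: 30.3
tool_pos: [0.3482, 0.2783, 0.0202]
eef_rot: [-2.8, -1.424, -0.005]
ft_force: [-0.1, 0.8, 5.9]
opening: 0.0301
```

Emit:
step_arm:
  moves:
    - {"fingers": 0.1,"linear": [0,0,0],"spin": 0}
    - {"fingers": 0.1,"linear": [0,0,0],"spin": 0}
    - {"fingers": 0.1,"linear": [-0.2,0,0.6],"spin": 0}
    - {"fingers": 0.1,"linear": [0,0,0.4],"spin": 0}
    - {"fingers": 0.1,"linear": [0,0,0],"spin": 0}
    - {"fingers": 0.1,"linear": [0,0,0],"spin": 0}

```text
t: 30.9
tool_pos: [0.3453, 0.2757, 0.0085]
eef_rot: [2.8, 1.424, -0.002]
ft_force: [0.4, -0.2, 1.2]
opening: 0.0518
```

Emit:
step_arm:
  moves:
    - {"fingers": -1,"linear": [0,0,0],"spin": 0}
    - {"fingers": -1,"linear": [0,0,0],"spin": 0}
    - {"fingers": -1,"linear": [0,0,0],"spin": 0}
    - {"fingers": -1,"linear": [0,0,0],"spin": 0}
    - {"fingers": -1,"linear": [0,0,0],"spin": 0}

```text
t: 31.4
tool_pos: [0.3458, 0.2761, 0.0091]
eef_rot: [-2.8, -1.424, -0.0]
ft_force: [-0.2, 0.6, 0.8]
opening: 0.0303
```

```bash
python3 go.py 555 -244 200 -36;python3 wr.py w23
```

```text
t 31.4 grasp mm [345.8 276.1  27.9] yaw -36.1 open 30.3 F [-0.2  0.6  0.8] q [0.48 0.21 2.01 0.   0.92 1.11] tilt [ 0.  0. -1.]
spin rad -0.002 lin(before spin axes) [-29.7   47.55 -17.21] lin(after spin axes) [-29.78  47.49 -17.21]
```

View pics/w23.png

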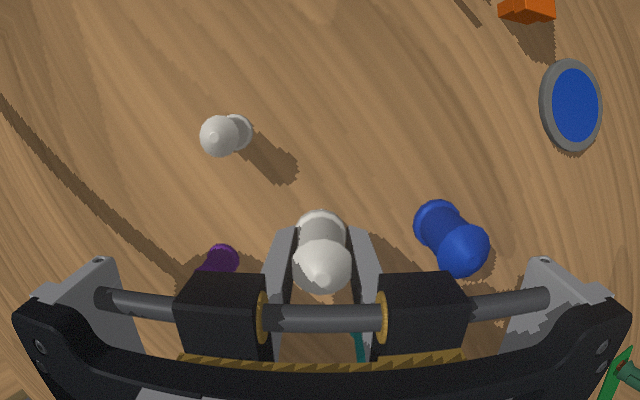

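Emit:
step_arm:
  moves:
    - {"fingers": -1,"linear": [0,0,-2],"spin": 0}
    - {"fingers": -1,"linear": [0,0,-4],"spin": 0}
    - {"fingers": -1,"linear": [0,0,-4],"spin": 0}
    - {"fingers": -1,"linear": [0,0,-4],"spin": 0}
    - {"fingers": -1,"linear": [0,0,-2],"spin": 0}
    - {"fingers": -1,"linear": [-2.28,3.66,0],"spin": 0}
    - {"fingers": -1,"linear": [-2.28,3.66,0],"spin": 0}
    - {"fingers": -1,"linear": [-2.28,3.66,0],"spin": 0}

```text
t: 32.25
tool_pos: [0.3944, 0.1549, 0.1692]
eef_rot: [2.799, 1.426, 0.001]
ft_force: [-0.1, 0.2, -0.4]
opening: 0.0296
```

Emit:
step_arm:
  moves:
    - {"fingers": -1,"linear": [-2.28,3.66,0],"spin": 0}
    - {"fingers": -1,"linear": [-2.28,3.66,0],"spin": 0}
    - {"fingers": -1,"linear": [-2.28,3.66,0],"spin": 0}
    - {"fingers": -1,"linear": [-2.28,3.66,0],"spin": 0}
    - {"fingers": -1,"linear": [-2.28,3.66,0],"spin": 0}
    - {"fingers": -1,"linear": [-2.28,3.66,0],"spin": 0}
    - {"fingers": -1,"linear": [-2.28,3.66,0],"spin": 0}
    - {"fingers": -1,"linear": [-2.28,3.66,0],"spin": 0}

```text
t: 33.05
tool_pos: [0.5234, -0.1656, 0.1685]
eef_rot: [-2.8, -1.423, 0.001]
ft_force: [1.1, 0.8, -1.4]
opening: 0.0302
```

Emit:
step_arm:
  moves:
    - {"fingers": -1,"linear": [-2.28,3.66,0],"spin": 0}
    - {"fingers": -1,"linear": [-2.2,3.5,0],"spin": 0}
    - {"fingers": -1,"linear": [0,0,0],"spin": -0.13}
    - {"fingers": -1,"linear": [0,0,0],"spin": -0.13}
    - {"fingers": -1,"linear": [0,0,0],"spin": -0.11}
    - {"fingers": -1,"linear": [0,0,0],"spin": 0}

```text
t: 33.65
tool_pos: [0.5543, -0.2424, 0.1682]
eef_rot: [-2.49, -1.913, 0.001]
ft_force: [0.5, 0.2, -0.0]
opening: 0.0302
```

```bash
python3 go.py 555 -244 33 -15;python3 wr.py w24
```

```text
t 33.65 grasp mm [ 554.4 -242.4  187. ] yaw -14.93 open 30.2 F [ 0.5  0.2 -0. ] q [-0.56  0.3   1.5  -0.    1.34 -0.29] tilt [-0.001  0.001 -1.   ]
spin rad 0.001 lin(before spin axes) [-0.14  0.1  15.4 ] lin(after spin axes) [-0.14  0.1  15.4 ]
```

View pics/w24.png

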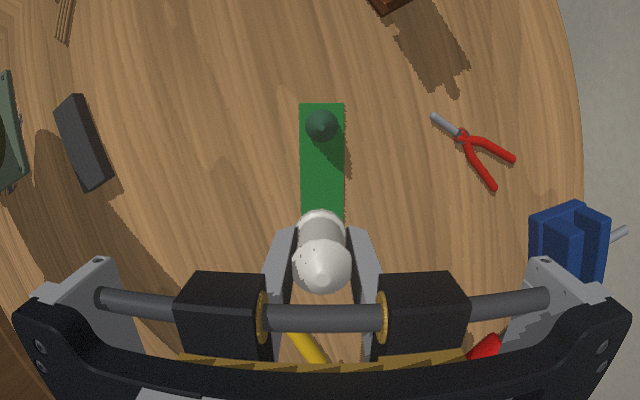

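```bash
python3 - <<'E'
from wp import *
for u,v in((300.,103.),(344.,103.),(299.,200.),(344.5,200.)):
  q=on(u,v,.005)[:2]; print((M.T@np.r_[q-p[:2],0]*1000).round(1))
E
```

```text
[ 87.8 -24.2   0. ]
[87.9 23.9 -0. ]
[-22.4 -26.6   0. ]
[-22.4  25.9  -0. ]
```

Emit:
step_arm:
  moves:
    - {"fingers": -1,"linear": [-0.2,0,4],"spin": 0}
    - {"fingers": -1,"linear": [0,0,4],"spin": 0}
    - {"fingers": -1,"linear": [0,0,3],"spin": 0}
    - {"fingers": -1,"linear": [0,0,2],"spin": 0}
    - {"fingers": -1,"linear": [0,0,1.4],"spin": 0}
    - {"fingers": -1,"linear": [0,0,0.3],"spin": 0}
    - {"fingers": -1,"linear": [0,0,0],"spin": 0}
    - {"fingers": -1,"linear": [0,0,0],"spin": 0}

```text
t: 34.5
tool_pos: [0.5555, -0.2449, 0.0235]
eef_rot: [2.489, 1.913, 0.002]
ft_force: [0.7, -0.5, -0.7]
opening: 0.0303
```

```bash
python3 go.py 555 -244 33 -15;python3 wr.py w25
```

```text
t 34.5 grasp mm [ 555.4 -244.9   42.3] yaw -14.91 open 30.3 F [ 0.7 -0.5 -0.7] q [-0.56  0.47  1.6  -0.    1.07 -0.3 ] tilt [ 0.002 -0.002 -1.   ]
spin rad 0.001 lin(before spin axes) [ 0.08 -0.06  0.93] lin(after spin axes) [ 0.08 -0.06  0.93]
```

View pics/w25.png

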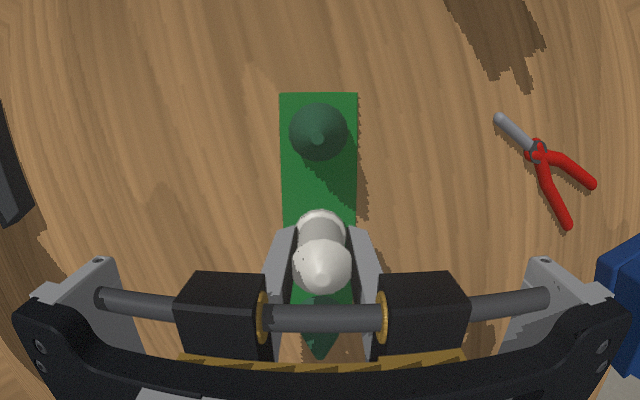

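Emit:
step_arm:
  moves:
    - {"fingers": -1,"linear": [0,0,0.4],"spin": 0}
    - {"fingers": -1,"linear": [0,0,0.2],"spin": 0}
    - {"fingers": -1,"linear": [0,0,0],"spin": 0}

```text
t: 34.85
tool_pos: [0.554, -0.2441, 0.0158]
eef_rot: [-2.49, -1.914, 0.0]
ft_force: [-0.8, 0.2, -0.1]
opening: 0.0298
```

Emit:
step_arm:
  moves:
    - {"fingers": -1,"linear": [0,0,0.15],"spin": 0}
    - {"fingers": -1,"linear": [0,0,0],"spin": 0}

```text
t: 35.05
tool_pos: [0.5541, -0.2441, 0.0142]
eef_rot: [-2.49, -1.914, 0.0]
ft_force: [0.7, -0.4, -0.9]
opening: 0.03
```

Emit:
step_arm:
  moves:
    - {"fingers": -1,"linear": [0,0,0.15],"spin": 0}
    - {"fingers": -1,"linear": [0,0,0],"spin": 0}

```text
t: 35.25
tool_pos: [0.5543, -0.2443, 0.014]
eef_rot: [-2.49, -1.915, 0.0]
ft_force: [-2.8, 1.3, 5.6]
opening: 0.0302
```

Contact. Release and rise.

Emit:
step_arm:
  moves:
    - {"fingers": 0,"linear": [0,0,-0.1],"spin": 0}
    - {"fingers": 0,"linear": [0,0,0],"spin": 0}
    - {"fingers": 0,"linear": [0,0,0],"spin": 0}
    - {"fingers": 0,"linear": [0,0,-2],"spin": 0}
    - {"fingers": 0,"linear": [0,0,-4],"spin": 0}
    - {"fingers": 0,"linear": [0,0,-4],"spin": 0}
    - {"fingers": 0,"linear": [0,0,-5],"spin": 0}
    - {"fingers": 0,"linear": [0,0,0],"spin": 0}

```text
t: 36.05
tool_pos: [0.5594, -0.2473, 0.173]
eef_rot: [2.478, 1.905, 0.009]
ft_force: [0.5, -0.6, 0.4]
opening: 0.0466
```

Emit:
step_arm:
  moves:
    - {"fingers": 0,"linear": [0,-4,0],"spin": 0}
    - {"fingers": 0,"linear": [0,-4,0],"spin": 0}
    - {"fingers": 0,"linear": [0,-4,0],"spin": 0}
    - {"fingers": 0,"linear": [-3,-4,0],"spin": 0}
    - {"fingers": 0,"linear": [-3,-1,0],"spin": 0}
    - {"fingers": 0,"linear": [0,0,0],"spin": 0}
    - {"fingers": 0,"linear": [0,0,0],"spin": 0}

```text
t: 36.75
tool_pos: [0.3744, -0.2586, 0.1637]
eef_rot: [-2.492, -1.912, -0.001]
ft_force: [-0.4, -0.0, -0.3]
opening: 0.047
```

```bash
python3 go.py; python3 wr.py w26; python3 - <<'E'
exec(open('meas.py').read().split("rep('plinth'")[0])
s=cap('scene')['img']
cv2.imwrite('pics/t26.png',cv2.resize(c['img'][80:300,170:470],None,fx=2.6,fy=2.6,interpolation=cv2.INTER_CUBIC))
cv2.imwrite('pics/s26.png',cv2.resize(s[110:310,130:470],None,fx=2.3,fy=2.3,interpolation=cv2.INTER_CUBIC))
rep('grove',near(.55,-.247,.12)&(Hh>50)&(Hh<90)&(S>80),.005)
rep('lant',near(.555,-.244,.05)&(P[...,2]>.04),.053)
rep('lants',near(.555,-.244,.05)&(S<50)&(P[...,2]>.01),.05)
rep('seat',near(.557,.342,.06)&(Hh<20)&(S>170)&(P[...,2]>.028),.034)
rep('pond',near(.557,.241,.06)&(Hh>100)&(Hh<125)&(S>120),.008)
rep('roof',near(.694,-.021,.08)&(P[...,2]>.095)&(P[...,2]<.112),.102)
rep('glue',near(.481,.084,.05)&(P[...,2]>.02),.05)
E
```

```text
t 36.75 grasp mm [ 374.4 -258.6  182.5] yaw -15.01 open 47.0 F [-0.4 -0.  -0.3] q [-0.8  -0.01  1.87  0.    1.28 -0.53] tilt [ 0.     0.001 -1.   ]
grove rect c 555 -245 size 176 47 ang 75.3 centroid [ 555.1 -242.4] area mm2 eq px 846
lant rect c 555 -245 size 30 30 ang 88.6 centroid [ 555.3 -245.3] area mm2 eq px 119
lants rect c 550 -241 size 31 44 ang 49.1 centroid [ 550.9 -241.6] area mm2 eq px 166
seat rect c 559 338 size 60 26 ang 53.0 centroid [558.4 337.9] area mm2 eq px 200
pond rect c 559 241 size 51 54 ang 45.1 centroid [557.9 241.1] area mm2 eq px 311
roof rect c 695 -21 size 70 70 ang 19.1 centroid [690.8 -21. ] area mm2 eq px 380
glue rect c 484 82 size 32 28 ang 25.0 centroid [483.9  82.5] area mm2 eq px 114
```

View pics/t26.png

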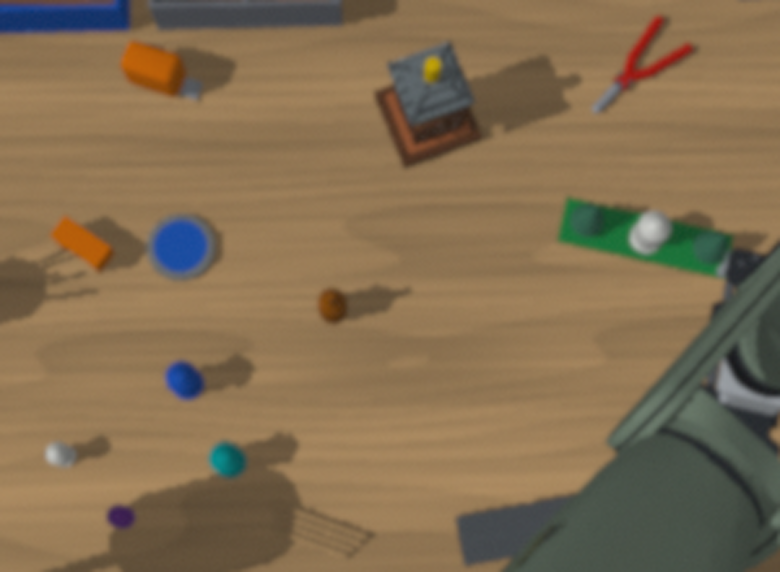

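View pics/s26.png

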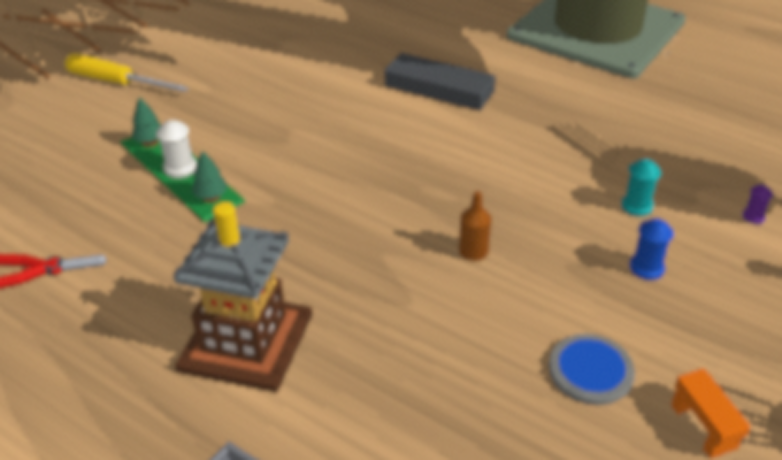

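View pics/w26.png

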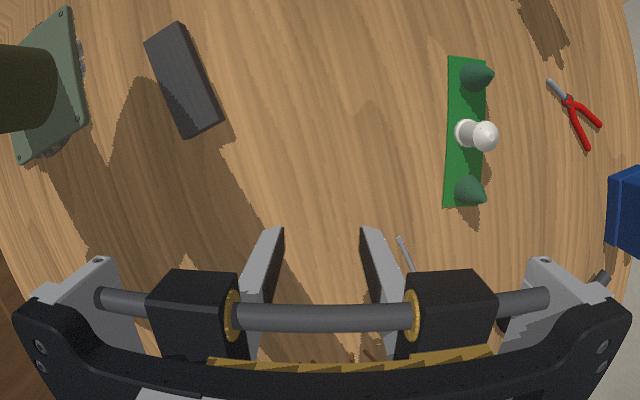

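```bash
python3 -c "
from bench import manip; print(manip.hand_in())"
```

```text
the job is handed in; nothing more can be done
None
```

The job is done and handed in at about 37 s of the 133 s allowed; the hand-in reports no verdict. The pavilion, the lantern and the seat are all in place and released, and the glue bottle was left standing.

Last checks, from the top and wrist cameras:

| Item | Measured | Limit |
|---|---|---|
| Lower storey off plinth centre | about 2 mm, in line with the plinth | 12 mm |
| Upper storey off lower storey | about 3–4 mm | 10 mm |
| Roof off plinth centre | about 1 mm, turned about 1° from the plinth | 10 mm (taken from the upper storey) |
| Lantern off midway | under 1 mm | 12 mm |
| Seat left of pond centre | 97 mm (top camera) or 99 mm (wrist and top cameras averaged), within 1 mm in x | 85–115 mm, 15 mm in x |

- **Roof and upper storey:** I did not measure the roof against the upper storey directly. The two positions come from different cameras, but the gap should be a few millimetres.
- **Camera disagreement:** the wrist and top cameras differed by about 2–3 mm throughout. I used values between the two.
- **Lantern:** the larger white one gripped at 30 mm across, against the 28 mm listed for its shaft. I re-gripped it lower and read the same, so I took it as the one meant.
- **Stillness:** I did not measure speeds; everything looked upright in the last pictures.

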